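Free a test-nest hold-down lever by compressing its spring bar with a forked tool

ROBOT

A 7-joint arm with a two-finger parallel gripper is mounted at the origin on a cart in front of the work surface, level with it; the furniture and walls round the work are solid. World frame = base frame: x ahead of the robot, y to its left, z up, the work surface at z = 0. Lengths are in m, angles in rad, forces in N, time in s.
With the tool pointing down it reaches from about 0.425 to 0.875 m from the base axis. Payload 4.7 kg.
Tool frame: the origin (TCP) lies at the very end of the fingers, on their centre line; the grasp point (between the pads) lies 19 mm behind it; z points along the fingers, y is the line along which they close (so a half turn about z gives the same grasp; the last joint's range is limited). The gripper opens to 87 mm and grips with 3 to 60 N. Pads are 19 mm wide; open, the fingers measure 117 mm over their backs; the gripper's body (75 mm by 190 mm) begins 51 mm behind the grasp point.
Start: joints at [1.136, 0.321, -0.07, 1.45, 0.023, 1.371, -0.057], TCP at [0.282, -0.586, 0.201] pointing down, gripper open.
Joint ranges: [-2.86, 2.86], [-0.3, 2.09], [-1.38, 1.24], [0.06, 2.45], [-1.56, 4.7], [0.09, 2.05], [-2.69, 2.69]. Speed limits (rad/s): [2.57, 2.57, 3.14, 3.14, 3.14, 3.14, 3.14].

INTERFACE

Orientations are given as a rotation vector (axis times angle).
In Python, from bench import ctrl gives the robot as it stands.
- The arm moves only by the shell command python3 -m jog 'ROWS' [FORCE]. ROWS is JSON, a list that holds one entry, the list of rows, each a list of 7 numbers: the shift along the tool's x, y, z in mm, then the turn, a rotation vector about the tool's x, y, z in degrees, then the finger opening in mm, from 0 to 87. A call has 1 to 10 rows; each row is the pose to reach, as a shift and turn from the pose commanded when the call began, along the tool's axes at that moment; what a row does not reach only later rows make up. A row lasts 1/10 s, in which the tool goes at most 50 mm and 8.59 degrees, less where a joint would pass 70% of its speed; a pose out of reach is approached as far as the arm can. A call with a gripper value outside its range is refused whole. The fingers move at their own pace and stop on an object; FORCE is the grip in N (left out, the last holds). Time passes only in rows, so rows that repeat a pose let the fingers close. It gives the time, the measured TCP pose, the force, the opening and the grip force at its end, in the units of the state.
- ctrl.get_state(): the state, without advancing time (a new reading comes with each control period).
- ctrl.get_image(name): name is "scene" or "top" or "wrist"; returns a dict with "image" (420x560x3 uint8, red, green, blue), "depth" (420x560 float32, m along the optical axis (not along the pixel's ray), 0 where there is no reading), "fov_y" (degrees; the focal length in pixels is half the picture's height over the tangent of half this angle, whatever the lens; pixels are square), "cx", "cy" (the principal point, pixels), "rvec" (rotation vector, rad) and "tvec" (3), from world to camera coordinates, as OpenCV has them. Camera axes: x right, y down, z forward; pixel columns grow to the right and rows downward; lengths in m; the calibration is good to about 2 mm. The wrist camera is an equidistant fisheye: a pixel r from the principal point sees the ray r / f radians off the axis. A picture is of the moment at which its call begins.
- ctrl.close_job(): hands the job in; it is judged then, once.
The state is a dict: "time": time; "joint_positions": joint angles; "qd": joint speeds; "joint_torque": joint torques, N m; "position": TCP position; "tool_rot": TCP orientation; "ft_force": force on the tool from outside, world axes, zero at the start; "torque": the same for the moment, N m; "grip_width": opening from 0.0 (shut) to 1.0 (fully open); "grip_force": force on a finger pad.
Only numpy, scipy, OpenCV 4.12 (cv2) and the standard library are available. Lean on these libraries where they do the work, as an engineer would, in place of code of your own. Each camera call takes 0.05 s, during which the arm holds its last target. There are 200 camera calls.

TASK

The worn hold-down lever has to come off the terminal test nest. Take the forked tool from its stand, straddle the spring bar between its collar and the lug with it, press the collar back gently until the bar's tip has left the lug, without ramming the bar against its stop, and draw the lever out of both lugs with the fork, never tugging while the tip still sits in its bore. Then stand the tool fully home in the slot of its stand, lay the lever down flat in the grey tray, and leave the terminal and everything else alone.

Things in the scene. Friction and masses are not known exactly. Their poses are not given: they have to be found in the camera images.
- nest: Test nest, fixed: steel plate 305 x 100 x 10 mm, loose card terminal on its back half, two hinge lugs at its middle. Origin on the underside, below the hinge's middle; x points to the terminal, y along the hinge. The plate spans x -130..175, y +-50 mm, top at z = 10. Hinge axis at x = 0, z = 21 mm; lugs: x +-9 mm, up to z = 34. A low black guide (x -87..-19, y 31..38, up to z = 16) lies along the lever.
- lug_bore (a point): Middle of the mouth of the round 8.6 mm through bore in the inner face of the -y lug (9 mm thick), on the hinge axis, 34 mm in -y of the hinge's middle; axes as the nest's. The spring bar's tip sits 5 mm deep in this bore. The +y lug (inner face 30.8 mm in +y of the hinge's middle, 10 mm thick) is a hook: its 9 mm high slot is open only towards -x and holds the lever's stub.
- lever_mid (a point): Centre of the flat part of the hold-down lever (dark steel, loose, about 0.16 kg), 5 mm above its underside; axes at first as the nest's. The lever lies on the plate, on the -x side of the lugs. Flat part: x +-45, y +-20 mm of this point, 10 mm thick; rubber feet 20 mm across, 8 mm high on top at x = -30 and +26. Hinge barrel: 18 mm across, y +-20, axis at x = +49, 6 mm above this point.
- lever_stub (a point): Point on the lever's fixed steel stub (6 mm across, standing 9 mm out of the +y end of the barrel), on the hinge axis, 4 mm from the barrel's end. The stub lies in the hook lug; the lever comes free straight along the nest's -x once the spring bar's tip is out of its bore.
- spring_bar: Steel spring bar, 6 mm across, sliding along y in the -y end of the lever's barrel, collar 15 mm across and 4 mm thick; origin on the hinge axis, 49 mm in x, -10 in y, 6 in z from lever_mid; axes as the lever's. The collar yields towards +y: 3 N at rest, plus 1.2 N per mm. The tip is out of the bore at 4 to 5 mm (8 to 9 N); hard stop at 7.5 mm (12 N). It springs back when let go.
- bar_collar (a point): Centre of the collar's outer (-y) face, on the axis of the spring bar, moving with it. At rest it is 10.5 mm from the inner face of the -y lug; the bare 6 mm neck lies between them. Below the neck there are 8 mm down to the plate.
- bar_tip (a point): Centre of the end face of the spring bar's tip; moves with the bar; 15.5 mm in -y of bar_collar.
- fork_handle (a point): The forked tool, loose, 70 g, upright in its stand. Point on its axis, 62 mm above the tine tips. Square handle 18 x 18 mm along x and y, from 22 mm below to 34 mm above this point. Below it a steel blade 20 mm wide in x, 4 mm thick in y, down to the tips; in its lower end a slot 9 mm wide in x and 15 mm deep makes two tines (mouth widened to 13 mm).
- tool_stand: Grey block, fixed, 60 x 90 x 38 mm, origin at the centre of its underside. A slot 24 mm along x and 7 mm along y goes down through its centre, between two empty round bores. The fork's blade stands in the slot and the foot of its handle rests on the block; fork_handle is then 64 mm above the stand's origin.
- parts_tray: Shallow open grey tray, fixed, 170 mm along its x, 120 mm along its y, 18 mm high, walls and floor 4 mm thick; origin at the centre of its underside.
There are look-alikes about, which are no part of the job. What is meant by the part that bears fork_handle is not orange or yellow, and is the larger of those in its own colour.

How it is judged:
On the way, in this order (a step that is already met when the one before it is completed fails the run):
1. the fork has pressed the spring bar in so far that its tip is out of the bore of the lug (y of bar_tip in the frame of nest above -0.0339 m and contact force between fork_tool and spring_bar above 2 N), for 0.1 s.
2. the lever is drawn out of both lugs (x of bar_tip in the frame of nest below -0.02 m and x of lever_stub in the frame of nest below -0.014 m), for 0.1 s.
3. the forked tool stands fully home in the slot of its stand, let go (horizontal distance between fork_handle and tool_stand below 0.006 m and z of fork_handle in the frame of tool_stand below 0.068 m and angle between fork_handle's own z axis and vertical below 0.12 rad and contact force between the fingers and fork_tool below 0.1 N), for 0.2 s.
At the end, for the whole second after the job is handed in: The lever lies flat and feet up on the tray's floor (level within 0.1 rad, its middle within 45 mm of the tray's middle along each tray axis); the forked tool stands fully home and upright in its stand's slot (within 6 mm of its centre); both released and at rest (horizontal distance between fork_handle and tool_stand below 0.006 m and z of fork_handle in the frame of tool_stand below 0.068 m and angle between fork_handle's own z axis and vertical below 0.12 rad and linear speed of each of fork_tool, hold_lever below 0.02 m/s and x of lever_mid in the frame of parts_tray between -0.045 and 0.045 m and y of lever_mid in the frame of parts_tray between -0.045 and 0.045 m and z of lever_mid in the frame of parts_tray below 0.014 m and angle between lever_mid's own z axis and vertical below 0.1 rad); the robot touches nothing.
It fails at once if the fork presses on the spring bar or the nest with more than 25 N (contact force between fork_tool and spring_bar above 25 N or contact force between fork_tool and nest above 25 N).
It fails at once if the spring bar is strained against the nest with more than 15 N (contact force between spring_bar and nest above 15 N).
It fails at once if the fingers themselves press on the spring bar while the lever is still linked (contact force between the fingers and spring_bar above 1 N and x of bar_tip in the frame of nest above -0.012 m).
It fails at once if the terminal in the nest or a bystander is shifted (distance of any of nest_terminal, hex_key, small_screwdriver, flux_bottle, tape_roll, battery, side_cutter, probe, spare_knob from where it was at the start of the episode above 0.01 m).
It fails at once if the lever is dropped or thrown (faster than 1 m/s) (linear speed of hold_lever above 1 m/s).
It also fails if it takes over 67 s, if anything falls off the work surface, if the arm or the gripper's body presses on something with over 40 N, if the wrist force passes 120 N, or if a joint passes its speed limit or range.

## Working session

There is one attempt and no reset: what is moved stays moved. The work goes in short steps, Python scripts to look and compute and a shell command to move; the robot and the scene stay as the last step left them, time stands still between calls to the robot, and variables do not carry over. Pictures are saved under pics/ and viewed, at most 13 in all, crops included, and the job is handed in when it is done.

```bash
ls; mkdir -p pics
cat > h.py <<'E'
import numpy as np,cv2
from bench import ctrl
def grab(n):
    d=ctrl.get_image(n); np.savez(f'{n}.npz',**d); return d
def load(n): return dict(np.load(f'{n}.npz'))
def save(d,f,crop=None,s=1):
    im=d['image'][...,::-1]
    if crop: x0,y0,x1,y1=crop; im=im[y0:y1,x0:x1]
    cv2.imwrite(f'pics/{f}.png',cv2.resize(im,None,fx=s,fy=s,interpolation=cv2.INTER_CUBIC))
def cam(d):
    R=cv2.Rodrigues(np.array(d['rvec'],float))[0]; return R,np.array(d['tvec'],float).ravel(),210/np.tan(np.radians(float(d['fov_y'])/2))
def ray(d,u,v,fish=False):
    R,t,f=cam(d); x=np.array([u-d['cx'],v-d['cy']],float)/f
    if fish:
        r=np.linalg.norm(x); x=x*(np.tan(r)/r if r>1e-9 else 1)
    return -R.T@t, R.T@np.array([x[0],x[1],1.])
def P(d,u,v,z=None,fish=False):
    o,r=ray(d,u,v,fish)
    if z is None: return o+r*float(d['depth'][int(round(v)),int(round(u))])
    return o+r*(z-o[2])/r[2]
def cloud(d,fish=False):
    R,t,f=cam(d); v,u=np.mgrid[0:420,0:560]; x=(u-d['cx'])/f; y=(v-d['cy'])/f
    if fish:
        r=np.hypot(x,y); k=np.tan(r)/np.maximum(r,1e-9); x,y=x*k,y*k
    z=d['depth']; return (np.stack([x*z,y*z,z],-1)-t)@R
E
python3 - <<'E'
from h import *
s=ctrl.get_state();print({k:np.round(v,3) for k,v in s.items()})
for n in('top','scene'):
    d=grab(n);save(d,n+'0',s=1.42);print(d['fov_y'],d['cx'],d['cy'],d['rvec'],d['tvec'])
E
```

```text
pics
{'time': np.float64(0.0), 'joint_positions': array([ 1.136,  0.322, -0.07 ,  1.452,  0.023,  1.371, -0.057]), 'qd': array([-0.002,  0.002, -0.001,  0.001,  0.001, -0.   , -0.001]), 'joint_torque': array([ 1.0000e-03, -4.9129e+01, -4.0300e-01, -3.1252e+01, -6.4000e-02,
        4.4000e-02,  0.0000e+00]), 'position': array([ 0.282, -0.585,  0.2  ]), 'tool_rot': array([-3.061e+00, -6.990e-01,  1.000e-03]), 'ft_force': array([ 0.27 , -0.214,  0.258]), 'torque': array([ 0.011, -0.053, -0.001]), 'grip_force': np.float64(0.0), 'grip_width': np.float64(1.004)}
54.35361310454111 272.61136751699325 202.50817216340582 [ 2.13168356 -2.13108966  0.17305458] [0.00711624 0.53416141 0.8325444 ]
47.77266086116196 287.66605354198765 209.62251578880077 [ 2.09755347 -1.14559348  0.48797289] [-0.26457951  0.35610725  0.58442263]
```

View pics/top0.png

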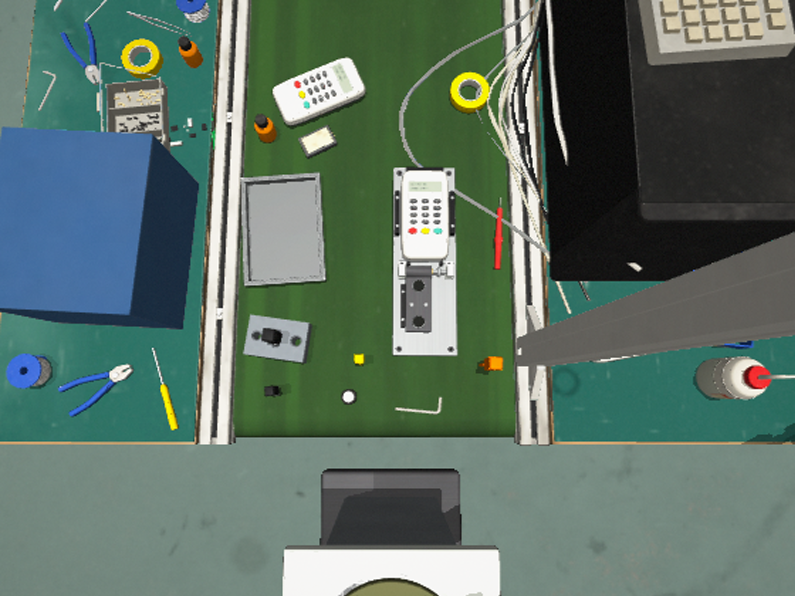

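View pics/scene0.png

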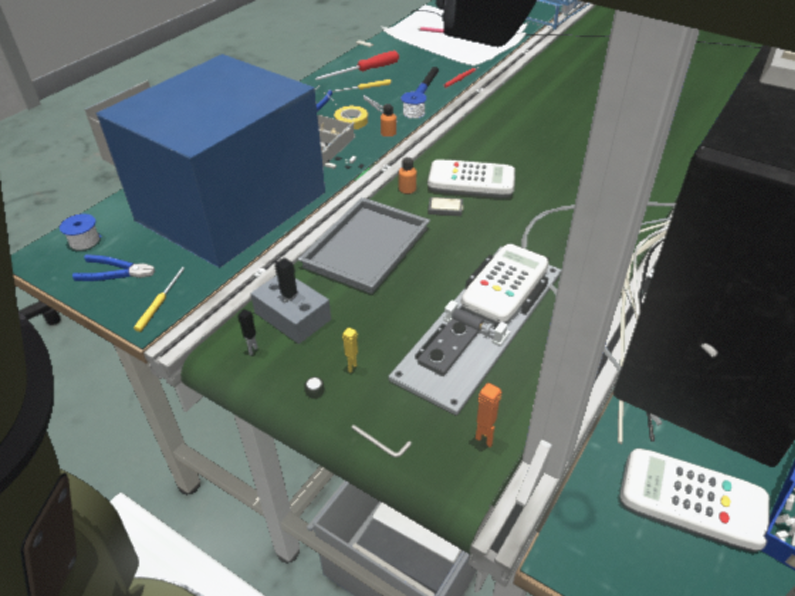

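Run:
```python
from h import *
d=load('top');C=cloud(d);s=load('scene');S=cloud(s)
print('cam',-cam(d)[0].T@cam(d)[1],cam(d)[2],'scene',-cam(s)[0].T@cam(s)[1])
q=lambda u,v:np.round(C[int(v/1.42),int(u/1.42)]*1000)
for n,u,v in [('forktop',268,335),('standL',255,345),('standR',300,345),('tray',285,230),('plateTL',397,172),('plateBR',452,350),('plateBL',397,350),('levflat',418,306),('yellow',359,357),('orange',493,362),('smallblk',271,390),('colbase',522,350),('col2',600,335),('col3',700,300),('col4',780,260),('box',150,150),('box2',190,240),('box3',60,250),('blackbox',560,260),('term',425,240),('flux',264,127),('railL',220,300),('railR',520,250)]: print(n,q(u,v))
q2=lambda u,v:np.round(S[int(v/1.42),int(u/1.42)]*1000)
for n,u,v in [('col',650,100),('col',600,300),('col',560,430),('forktop',286,266),('topblk',480,30)]: print('S',n,q2(u,v))
R=lambda m:cv2.minAreaRect((C[m][:,:2]*1000).astype(np.float32))
X,Y,Z=C[...,0],C[...,1],C[...,2]
def big(m):
    n,l,st,_=cv2.connectedComponentsWithStats(m.astype(np.uint8)); return l==1+np.argmax(st[1:,4])
print('stand',R(big((Z>.03)&(Z<.045)&(X>.4)&(X<.62)&(Y>.1)&(Y<.35))))
im=d['image'].astype(int);g=(im.max(-1)-im.min(-1)<25)&(im.mean(-1)>90)
print('tray',R(big(g&(Z<.03)&(X>.55)&(X<.85)&(Y>.08)&(Y<.35))))
m=big((im.max(-1)-im.min(-1)<30)&(im.mean(-1)>120)&(Z<.02)&(X>.4)&(X<.9)&(Y<.05)&(Y>-.17));print('plate',R(m))
a=d['image'][190:290,160:260,::-1];b=d['image'][120:260,260:340,::-1]
a=cv2.resize(a,(560,560),interpolation=3)
cv2.imwrite('pics/crop1.png',a)
```

```text
cam [0.38779479 0.00236338 0.91001035] 409.02298641812354 scene [-0.00398903 -0.31706487  0.66167852]
forktop [460. 175.  98.]
standL [450. 207.  37.]
standR [450. 139.  36.]
tray [638. 174.   3.]
plateTL [730.  -7.  12.]
plateBR [443. -92.  11.]
plateBL [443.  -7.  10.]
levflat [510. -39.  22.]
yellow [430.  49.  67.]
orange [ 422. -140.   96.]
smallblk [383. 174.  72.]
colbase [ 444. -200.    7.]
col2 [ 438. -200.  345.]
col3 [ 444. -200.  531.]
col4 [ 451. -194.  622.]
box [693. 318. 192.]
box2 [616. 322.  16.]
box3 [558. 422. 194.]
blackbox [ 570. -245.   77.]
term [611. -51.  35.]
flux [791. 204.  50.]
railL [523. 275.  -1.]
railR [ 602. -204.    6.]
S col [ 416. -231.  454.]
S col [ 417. -234.  276.]
S col [ 417. -229.   90.]
S forktop [454. 163.  99.]
S topblk [  75. -277.  626.]
stand ((459.038818359375, 174.92356872558594), (91.25592041015625, 60.08717727661133), 82.033447265625)
tray ((700.1151123046875, 203.74356079101562), (300.52587890625, 193.38986206054688), 0.3964719772338867)
plate ((531.2418212890625, -50.77989959716797), (99.50927734375, 191.66709899902344), 89.15693664550781)
```

View pics/crop1.png

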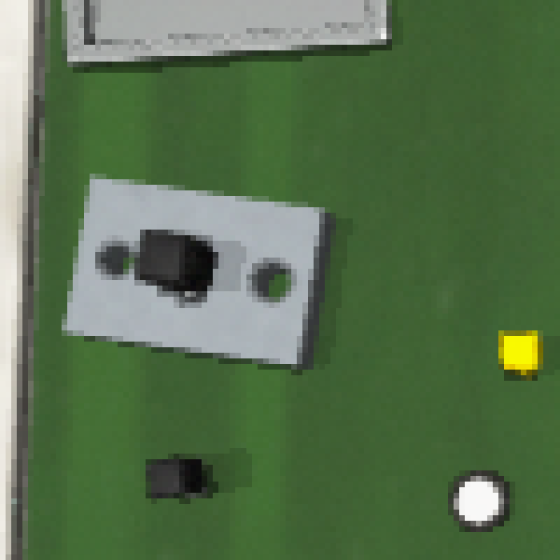

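The fork candidates in the top view are black in the stand (268,335), small black (271,391), yellow (359,357) and orange (493,362). The crop shows the stand's fork is the larger black one, so it is the one meant. The column at about (0.43,-0.21) blocks a direct swing, so I'll retract first.

```bash
python3 -m jog '[[[0,-40,-25,0,0,0,87],[0,-80,-50,0,0,0,87],[0,-120,-75,0,0,0,87],[0,-160,-100,0,0,0,87],[0,-200,-120,0,0,0,87],[0,-240,-130,0,0,0,87],[0,-270,-140,0,0,0,87],[0,-300,-140,0,0,0,87]]]'; python3 -c "
from h import *
s=ctrl.get_state();print(np.round(s['joint_positions'],3),s['position'],s['tool_rot'])"
```

```text
time: 0.9
position: [0.1626, -0.3298, 0.3406]
tool_rot: [-3.048, -0.708, 0.004]
ft_force: [0.6, -0.3, 0.5]
grip_width: 1.006
grip_force: 0.0
[ 1.332 -0.302 -0.216  1.8   -0.064  1.649  0.007] [ 0.1625903  -0.32976437  0.34063552] [-3.04759558 -0.70797884  0.00385773]
```

```bash
python3 -m jog '[[[0,0,-30,0,0,-8,87],[0,-5,-60,0,0,-16,87],[0,-10,-90,0,0,-24,87],[0,-20,-120,0,0,-32,87],[0,-30,-140,0,0,-40,87],[0,-40,-150,0,0,-48,87],[0,-45,-160,0,0,-56,87],[0,-50,-160,0,0,-64,87],[0,-50,-160,0,0,-72,87],[0,-50,-160,0,0,-80,87]]]'; python3 -c "
from h import *
s=ctrl.get_state();print(np.round(s['joint_positions'],3),s['position'],s['tool_rot']);print(cv2.Rodrigues(s['tool_rot'])[0].round(3))
d=grab('wrist');R,t,f=cam(d);print(-R.T@t,R.round(2),d['fov_y'])"
```

```text
time: 1.9
position: [0.1425, -0.2942, 0.5016]
tool_rot: [-1.878, -2.495, -0.015]
ft_force: [-0.8, 0.4, -0.0]
grip_width: 0.999
grip_force: 0.0
[ 1.232 -0.301 -0.126  1.48  -0.04   1.981  1.377] [ 0.1424982  -0.29421648  0.50157734] [-1.8775436  -2.49494617 -0.01494954]
[[-0.277  0.961 -0.009]
 [ 0.961  0.277  0.019]
 [ 0.021 -0.004 -1.   ]]
[ 0.12546924 -0.23268384  0.68598674] [[ 0.96  0.28 -0.  ]
 [ 0.27 -0.94  0.23]
 [ 0.06 -0.22 -0.97]] 65.70646984690485
```

```bash
python3 -m jog '[[[7,40,0,0,0,-7.5,87],[20,79,0,0,0,-15,87],[42,115,0,0,0,-22,87],[66,152,0,0,0,-30,87],[100,190,0,0,0,-38,87],[138,217,0,0,0,-46,87],[180,240,0,0,0,-54,87],[225,260,0,0,0,-62,87],[270,275,0,0,0,-70,87],[316,291,0,0,0,-75,87]]]'; python3 -c "
from h import *
s=ctrl.get_state();print(np.round(s['joint_positions'],3),s['position'],s['tool_rot']);print(cv2.Rodrigues(s['tool_rot'])[0].round(3))"
```

```text
time: 2.95
position: [0.3359, 0.0837, 0.5068]
tool_rot: [0.027, -3.132, -0.03]
ft_force: [0.8, -0.1, -0.2]
grip_width: 1.002
grip_force: 0.0
[ 0.137 -0.276 -0.295  1.442 -0.108  1.969  1.399] [0.33594072 0.08373531 0.50678266] [ 0.02701918 -3.13202609 -0.03017954]
[[-1.    -0.017 -0.009]
 [-0.017  1.     0.019]
 [ 0.009  0.019 -1.   ]]
```

```bash
python3 -m jog '[[[-15,12,40,0,0,0,87],[-40,35,80,0,0,0,87],[-65,60,120,0,0,0,87],[-90,80,160,0,0,0,87],[-100,90,200,0,0,0,87],[-100,90,240,0,0,0,87],[-100,90,270,0,0,0,87],[-100,90,270,0,0,0,87]]]'
python3 - <<'E'
from h import *
d=grab('wrist');save(d,'w1',s=1.42)
C=cloud(d,True);Z=C[...,2];im=d['image'].astype(int)
m=(abs(Z-.038)<.006)&(im.mean(-1)>110)&(im.max(-1)-im.min(-1)<50)
n,l,st,_=cv2.connectedComponentsWithStats(m.astype(np.uint8));k=1+np.argmax(st[1:,4]);print(st[k],np.median(Z[l==k]))
print(cv2.minAreaRect((C[l==k][:,:2]*1000).astype(np.float32)))
print(ctrl.get_state()['position'])
E
```

```text
time: 3.75
position: [0.4297, 0.1764, 0.2333]
tool_rot: [0.017, -3.123, -0.026]
ft_force: [-1.2, 0.1, -0.1]
grip_width: 1.005
grip_force: 0.0
[ 236  184   81   58 3006] 0.037895820863453625
((459.1560974121094, 173.37599182128906), (90.65876007080078, 60.634429931640625), 81.95279693603516)
[0.43145422 0.17703811 0.23635046]
```

View pics/w1.png

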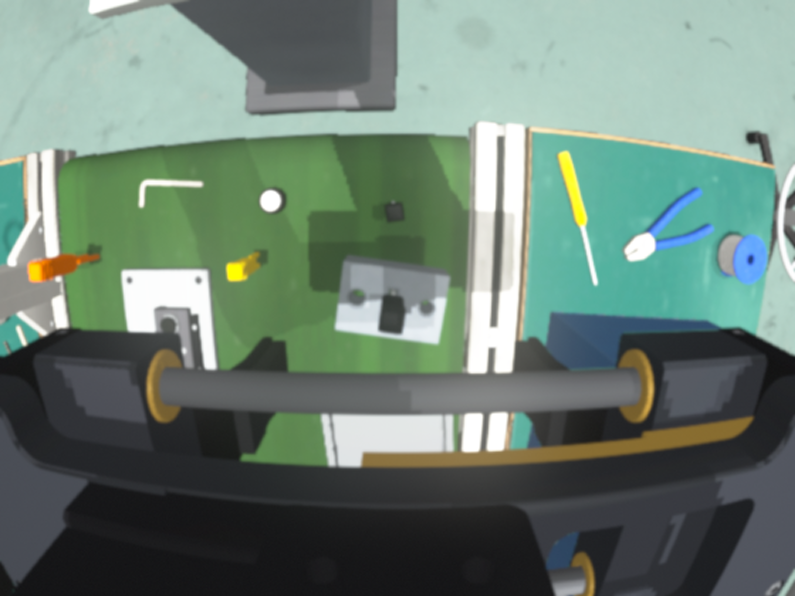

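```bash
cat >> h.py <<'E'
def delta(pos,yaw,s=None):
    "tool-frame shift (mm) and turn (deg) from measured pose to TCP pos, tool down, tool y at angle yaw deg"
    s=s or ctrl.get_state(); R=cv2.Rodrigues(np.array(s['tool_rot'],float))[0]
    a=np.radians(yaw); y=np.array([np.cos(a),np.sin(a),0]); z=np.array([0,0,-1.]); G=np.stack([np.cross(y,z),y,z],1)
    return (R.T@(np.array(pos)-s['position'])*1000).round(1), np.degrees(cv2.Rodrigues(R.T@G)[0].ravel()).round(1)
E
python3 - <<'E'
from h import *
for n in('wrist','top','top'):
    d=grab(n);s=ctrl.get_state();print(np.round(s['position'],4),np.round(s['tool_rot'],3))
d=load('wrist');C=cloud(d,True);Z=C[...,2];im=d['image']
near=np.hypot(C[...,0]-.459,C[...,1]-.174)<.03
m=near&(Z>.09)&(Z<.106);p=C[m]*1000;print('wrist',m.sum(),p.mean(0),cv2.minAreaRect(p[:,:2].astype(np.float32)))
print(delta((.459,.174,.12),82))
E
```

```text
[0.4328 0.1775 0.2384] [ 0.018 -3.132 -0.03 ]
[0.4336 0.1778 0.2396] [ 0.018 -3.134 -0.031]
[0.434  0.1779 0.2401] [ 0.019 -3.135 -0.031]
wrist 313 [457.70860071 173.2739516   96.92574367] ((458.9778747558594, 173.36920166015625), (18.622011184692383, 18.588695526123047), 82.16185760498047)
(array([-25.7,  -6.6, 119.8]), array([ 1.1, -0.4,  8.7]))
```

```bash
python3 -m jog '[[[-10,-3,30,0.5,0,4,87],[-20,-6,60,1,0,8,87],[-25.5,-7,90,1.1,-0.4,8.7,87],[-25.5,-7,115,1.1,-0.4,8.7,87],[-25.5,-7,120,1.1,-0.4,8.7,87],[-25.5,-7,120,1.1,-0.4,8.7,87],[-25.5,-7,120,1.1,-0.4,8.7,87],[-25.5,-7,120,1.1,-0.4,8.7,87]]]'
python3 - <<'E'
from h import *
print(delta((.459,.1735,.043),82),ctrl.get_state()['position'])
E
```

```text
time: 4.75
position: [0.4586, 0.1736, 0.1195]
tool_rot: [-0.218, -3.134, -0.0]
ft_force: [0.3, -0.2, 0.0]
grip_width: 1.003
grip_force: 0.0
(array([-0.4, -0.1, 76.5]), array([ 0., -0.,  0.])) [0.45863083 0.17364356 0.11952459]
```

```bash
python3 -m jog '[[[0,0,30,0,0,0,87],[0,0,60,0,0,0,87],[0,0,76,0,0,0,87],[0,0,76,0,0,0,60],[0,0,76,0,0,0,30],[0,0,76,0,0,0,10],[0,0,76,0,0,0,10],[0,0,76,0,0,0,10],[0,0,76,0,0,0,10],[0,0,76,0,0,0,10]]]' 55; python3 -c "
from h import *
print(delta((.459,.1735,.043),82))"
```

```text
time: 5.75
position: [0.4571, 0.1731, 0.0417]
tool_rot: [-0.218, -3.131, 0.001]
ft_force: [-0.5, 0.2, -0.0]
grip_width: 0.448
grip_force: 0.0
(array([-1.8,  0.7, -1.3]), array([-0.1, -0.2,  0. ]))
```

```bash
python3 -m jog '[[[0,0,0,0,0,0,10],[0,0,0,0,0,0,10],[0,0,0,0,0,0,10],[0,0,0,0,0,0,10],[0,0,0,0,0,0,10],[0,0,0,0,0,0,10],[0,0,0,0,0,0,10]]]' 55; python3 -c "
from h import *
print(delta((.459,.1735,.043),82))"
```

```text
time: 6.45
position: [0.4569, 0.1731, 0.0415]
tool_rot: [-0.218, -3.13, 0.001]
ft_force: [-0.3, -0.2, 0.0]
grip_width: 0.203
grip_force: 55.0
(array([-2. ,  0.7, -1.5]), array([-0.1, -0.2,  0. ]))
```

```bash
python3 -m jog '[[[0,0,-20,0,0,0,10],[0,0,-45,0,0,0,10],[0,0,-80,0,0,0,10],[-20,-20,-115,0,0,0,10],[-50,-50,-150,0,0,-4,10],[-85,-85,-180,0,0,-8,10],[-120,-120,-180,0,0,-8,10],[-150,-148,-180,0,0,-8,10],[-156,-153,-180,0,0,-8,10],[-156,-153,-180,0,0,-8,10]]]'
python3 - <<'E'
from h import *
d=grab('wrist');save(d,'w2',s=1.42)
s=ctrl.get_state();print(s['position'],s['tool_rot'],s['grip_force'],s['grip_width'])
E
```

```text
time: 7.45
position: [0.5913, -0.0024, 0.22]
tool_rot: [-0.006, -3.136, 0.001]
ft_force: [0.3, -0.0, -0.4]
grip_width: 0.203
grip_force: 55.0
[5.90484236e-01 2.39853654e-04 2.20302569e-01] [-3.67342370e-04 -3.13609717e+00 -6.26305293e-04] 55.00007771886885 0.19967457280906584
```

View pics/w2.png

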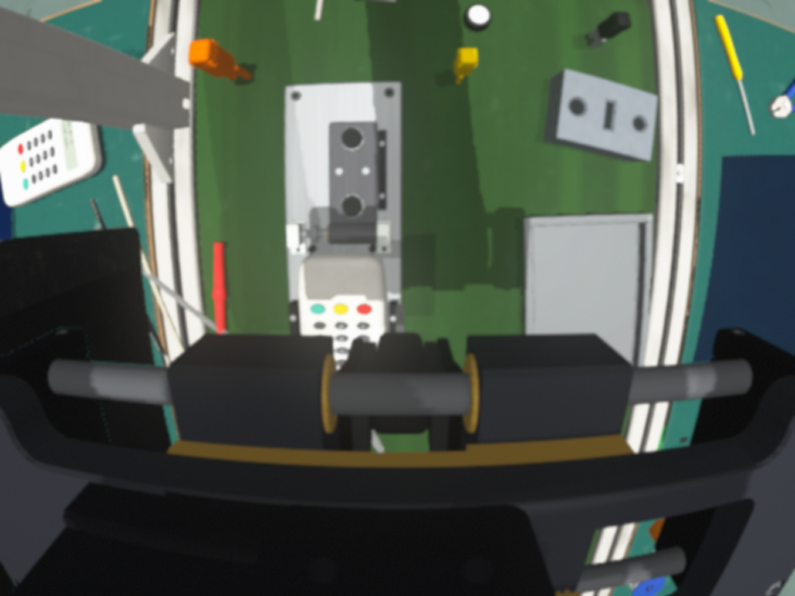

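Run:
```python
from h import *
d=load('wrist');C=cloud(d,True);X,Y,Z=C[...,0]*1000,C[...,1]*1000,C[...,2]*1000;im=d['image'].astype(int)
def big(m):
    n,l,st,_=cv2.connectedComponentsWithStats(m.astype(np.uint8)); return l==1+np.argmax(st[1:,4])
br=(im.max(-1)-im.min(-1)<40)
m=big(br&(im.mean(-1)>120)&(Z>4)&(Z<16)&(Y<40)&(Y>-140)&(X<550));p=C[m][:,:2]*1000
print('plate z',np.median(Z[m]),cv2.minAreaRect(p.astype(np.float32)))
# edges: y- and y+ per x strip
for a in range(440,550,20):
    q=p[(p[:,0]>a)&(p[:,0]<a+20)]; print(a+10,q[:,1].min().round(1),q[:,1].max().round(1))
m=big(br&(im.mean(-1)>100)&(abs(Z-38)<5)&(X<540)&(Y>90));p=C[m][:,:2]*1000
print('stand',np.median(Z[m]),cv2.minAreaRect(p.astype(np.float32)))
# slot: darker region
m2=(np.hypot(X-459,Y-173)<16)&(im.mean(-1)<90); v,u=np.nonzero(m2); print('slot px',u.mean(),v.mean(),m2.sum(),P(d,u.mean(),v.mean(),.038,True)*1000)
# tray walls
m=big(br&(im.mean(-1)>100)&(Z<25)&(Y>90)&(Y<262)&(X>540)&(X<720));p=C[m];print('tray',cv2.minAreaRect((p[:,:2]*1000).astype(np.float32)))
# lugs
for nm,(y0,y1) in {'lug-':(-100,-76),'lug+':(-25,0)}.items():
    m=(Z>29)&(Z<38)&(X>545)&(X<590)&(Y>y0)&(Y<y1);p=C[m]*1000;print(nm,m.sum(),p.min(0),p.max(0),np.median(p,0))
save(d,'w2c',(190,85,290,185),6)
```

```text
plate z 9.651895822090845 ((492.5437927246094, -52.050174713134766), (99.75318908691406, 115.13530731201172), 89.76294708251953)
450 -101.1 -2.0
470 -101.1 -2.0
490 -101.2 -2.1
510 -101.6 -2.2
530 -102.1 -2.3
550 -101.5 -2.4
stand 37.73291580319173 ((459.1282958984375, 173.46072387695312), (91.22444915771484, 60.90920639038086), 81.85899353027344)
slot px 428.35849056603774 80.9245283018868 53 [459.05297056 172.8798254   38.        ]
tray ((618.3507690429688, 183.80657958984375), (156.23135375976562, 156.60903930664062), 0.1791338175535202)
lug- 172 [554.88356573 -95.24802576  29.43975034] [589.53559501 -76.09804735  36.06269677] [566.59745228 -88.51989106  33.62219672]
lug+ 186 [555.24730875 -24.55603752  29.25895055] [589.94454614 -11.51032746  36.10678008] [565.6484832  -17.30433927  33.65199055]
```

View pics/w2c.png

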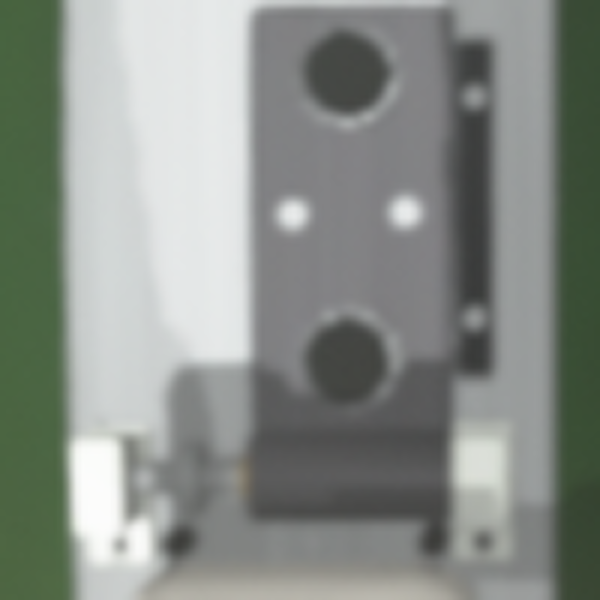

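Run:
```python
from h import *
d=load('wrist');C=cloud(d,True)*1000;g=d['image'].mean(-1)
for v in (160,164,167):
    print(v);print(' '.join(f"{u}:{g[v,u]:.0f}/{C[v,u,0]:.0f},{C[v,u,1]:.1f},{C[v,u,2]:.0f}" for u in list(range(200,234))+list(range(262,277))))
for nm,u,v in [('lug- inner edge',190+130/6,85+480/6),('lug- outer',190+75/6,85+480/6),('lug+ in',190+455/6,165),('lug+ out',190+510/6,165)]: print(nm,P(d,u,v,.034,True)*1000)
for nm,u,v in [('barrel-y',190+248/6,85+480/6),('barrel+y',190+450/6,165)]: print(nm,P(d,u,v,.030,True)*1000)
for nm,u,v in [('foot1',190+346/6,85+72/6),('foot2',190+346/6,85+361/6)]: print(nm,P(d,u,v,.028,True)*1000)
```

```text
160
200:110/560,-105.2,-0 201:172/559,-101.5,9 202:230/557,-93.8,35 203:248/557,-92.7,34 204:250/557,-91.5,34 205:251/557,-90.3,34 206:250/557,-89.2,34 207:250/557,-87.9,34 208:246/557,-86.6,35 209:228/557,-85.6,34 210:175/558,-85.6,29 211:133/559,-85.7,23 212:132/559,-85.9,16 213:149/559,-85.2,14 214:160/560,-84.7,10 215:168/560,-83.3,11 216:174/560,-82.4,9 217:165/560,-81.1,9 218:144/560,-79.5,11 219:128/559,-75.8,23 220:121/559,-74.2,25 221:118/559,-73.1,25 222:111/559,-71.7,26 223:106/559,-71.5,20 224:112/560,-71.8,12 225:125/560,-71.1,9 226:137/560,-69.6,11 227:143/560,-68.5,9 228:142/560,-67.3,9 229:137/560,-65.9,10 230:123/560,-64.7,10 231:104/559,-60.8,27 232:90/559,-59.6,27 233:85/559,-58.5,27 262:80/559,-24.4,28 263:83/559,-23.3,27 264:107/559,-22.2,25 265:154/559,-20.6,33 266:195/559,-19.5,34 267:214/559,-18.4,32 268:218/559,-17.2,33 269:219/559,-16.0,35 270:219/559,-15.0,33 271:218/559,-13.8,34 272:216/559,-12.7,33 273:205/559,-11.6,32 274:182/560,-10.8,15 275:162/561,-9.7,10 276:153/561,-8.5,10
164
200:102/565,-105.2,0 201:161/564,-101.9,8 202:229/562,-94.0,35 203:249/56
[... 1674 characters left out ...]
,-24.5,28 263:79/567,-23.3,29 264:95/567,-22.2,28 265:129/567,-20.6,35 266:159/567,-19.6,33 267:174/567,-18.4,34 268:176/567,-17.4,31 269:176/567,-16.2,33 270:176/567,-15.0,35 271:180/567,-13.9,34 272:189/567,-12.7,33 273:192/567,-11.6,34 274:176/569,-10.9,15 275:156/570,-9.8,10 276:150/570,-8.6,9
lug- inner edge [563.36751991 -82.6161957   34.        ]
lug- outer [563.09115037 -93.6056302   34.        ]
lug+ in [564.39089736 -19.73470675  34.        ]
lug+ out [564.46608946  -9.28247197  34.        ]
barrel-y [564.28105431 -60.0783858   30.        ]
barrel+y [564.81276804 -20.88955078  30.        ]
foot1 [485.73737491 -40.16609892  28.        ]
foot2 [541.68278076 -40.7610851   28.        ]
```

Run:
```python
from h import *
print(delta((.563,-.0804,.0875),89.7))
```

```text
(array([ 26.7, -80.7, 132.9]), array([ 0. , -0.3,  0.3]))
```

```bash
python3 -m jog '[[[10,-30,30,0,0,0,10],[20,-60,60,0,-0.3,0.3,10],[27,-81,90,0,-0.3,0.3,10],[27,-81,120,0,-0.3,0.3,10],[27,-81,126,0,-0.3,0.3,10],[27,-81,126,0,-0.3,0.3,10],[27,-81,126,0,-0.3,0.3,10],[27,-81,126,0,-0.3,0.3,10]]]'
python3 - <<'E'
from h import *
d=grab('scene');print(delta((.563,-.0804,.0525),89.7),ctrl.get_state()['position'])
R,t,f=cam(d)
def px(p): q=R@np.array(p)+t; return f*q[0]/q[2]+d['cx'],f*q[1]/q[2]+d['cy']
o=np.array([.565,-.0804,ctrl.get_state()['position'][2]-.0395])
for n,p in {'tip':o,'tip-x':o-[.010,0,0],'tip+x':o+[.01,0,0],'bladetop':o+[0,0,.04],'neck':[.565,-.0804,.021],'lug':[.565,-.0855,.034]}.items(): print(n,np.round(px(p),1))
u,v=map(int,px(o));save(d,'s1',(u-40,v-50,u+40,v+30),7)
print('crop origin',u-40,v-50)
E
```

```text
time: 8.3
position: [0.5651, -0.0799, 0.0973]
tool_rot: [0.004, 3.137, -0.001]
ft_force: [0.7, -0.6, -1.3]
grip_width: 0.204
grip_force: 55.0
(array([ 2.1, -0.2, 44.6]), array([-0.1,  0.3,  0.1])) [ 0.564884   -0.08021227  0.09712455]
tip [347.7 218.1]
tip-x [345.2 221.4]
tip+x [350.3 214.8]
bladetop [349.8 201.9]
neck [346.  232.1]
lug [349.1 228.3]
crop origin 307 168
```

View pics/s1.png

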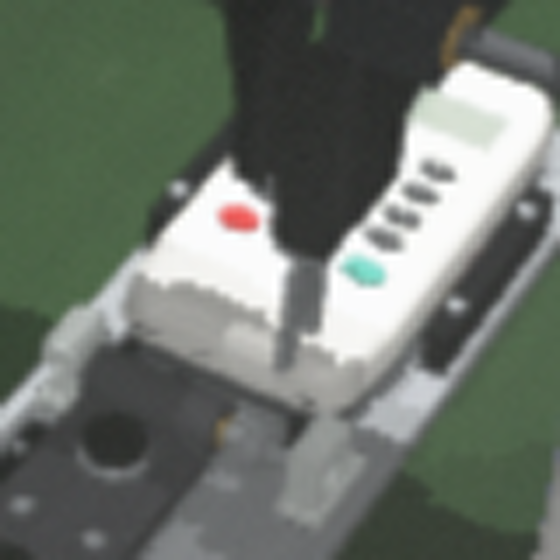

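Run:
```python
from h import *
d=load('scene');C=cloud(d)*1000;X,Y,Z=C[...,0],C[...,1],C[...,2];g=d['image'].mean(-1)
v,u=np.mgrid[0:420,0:560]
m=(u>=345)&(u<=354)&(v>=206)&(v<=222)&(Z>45)&(g<130)&(abs(Y+80)<15)
for vv in range(205,223):
    r=m[vv]; 
    if r.any(): print(vv,u[vv][r],'x',X[vv][r].round(0),'y',Y[vv][r].round(1),'z',Z[vv][r].round(0))
m=(u>=346)&(u<=360)&(v>=224)&(v<=245)&(Z>31)&(Z<38)&(Y<-75);p=C[m];print('lug-',m.sum(),p.min(0),p.max(0),np.percentile(p,[5,95],axis=0))
m=(u>=310)&(u<=330)&(v>=205)&(v<=230)&(Z>31)&(Z<38)&(Y>-30);p=C[m];print('lug+',m.sum(),np.percentile(p,[5,95],axis=0) if m.any() else 0)
m=(u>=336)&(u<=350)&(v>=224)&(v<=236)
for vv in range(226,237): print(vv,' '.join(f"{a}:{X[vv,a]:.0f},{Y[vv,a]:.0f},{Z[vv,a]:.0f}" for a in range(337,354)))
```

```text
206 [349 350 351 352] x [561. 562. 560. 561.] y [-81.8 -83.1 -85.5 -87.2] z [92. 92. 94. 94.]
207 [349 350 351 352] x [557. 561. 566. 571.] y [-83.4 -83.5 -83.6 -83.5] z [93. 90. 86. 82.]
208 [348 349 350 351 352] x [557. 558. 562. 568. 571.] y [-82.  -83.5 -83.6 -82.8 -83.5] z [90. 90. 87. 81. 79.]
209 [348 349 350 351 352] x [558. 559. 565. 567. 573.] y [-81.7 -82.9 -82.4 -83.6 -83.2] z [87. 86. 81. 81. 76.]
210 [348 349 350 351 352] x [558. 561. 564. 569. 573.] y [-82.  -82.7 -83.2 -83.  -83.4] z [85. 83. 80. 76. 73.]
211 [348 349 350 351 352] x [556. 559. 564. 568. 573.] y [-82.9 -83.7 -83.4 -83.5 -83.6] z [84. 82. 78. 74. 71.]
212 [348 349 350 351 352] x [556. 560. 565. 572. 573.] y [-83.  -83.4 -83.1 -82.3 -83.7] z [81. 79. 74. 68. 68.]
213 [348 349 350 351 352] x [557. 561. 571. 574. 573.] y [-83.  -83.1 -80.9 -81.9 -83.9] z [78. 75. 66. 64. 65.]
214 [348 349 350 351] x [556. 560. 572. 573.] y [-83.8 -83.8 -81.1 -82.5] z [77. 74. 63. 63.]
215 [347 348 349] x [558. 559. 562.] y [-81.2 -82.7 -83.3] z [72. 72. 70.]
216 [347 348] x [558. 557.] y [-81.5 -83.8] z [70. 72.]
217 [347 
[... 2641 characters left out ...]
-75,21 342:556,-77,22 343:558,-78,21 344:563,-78,16 345:569,-77,10 346:-4,-317,662 347:561,-85,22 348:555,-89,29 349:556,-90,30 350:556,-93,31 351:555,-94,32 352:556,-96,33 353:560,-97,30
235 337:559,-66,10 338:559,-68,11 339:561,-69,10 340:563,-70,9 341:561,-73,13 342:563,-74,11 343:560,-77,15 344:566,-77,10 345:566,-79,11 346:570,-79,8 347:570,-81,9 348:553,-90,29 349:554,-91,29 350:553,-94,31 351:555,-95,30 352:555,-97,32 353:558,-97,29
236 337:557,-67,10 338:557,-68,10 339:557,-71,12 340:559,-72,11 341:562,-73,9 342:560,-75,12 343:561,-77,12 344:561,-79,13 345:566,-79,8 346:565,-81,11 347:566,-83,11 348:554,-90,26 349:554,-92,27 350:557,-92,25 351:554,-95,29 352:554,-97,30 353:566,-95,17
```

```bash
python3 -m jog '[[[2,-1.2,0,-0.1,0.3,0.1,10],[2,-1.2,0,-0.1,0.3,0.1,10],[2,-1.2,10,-0.1,0.3,0.1,10],[2,-1.2,20,-0.1,0.3,0.1,10],[2,-1.2,28,-0.1,0.3,0.1,10],[2,-1.2,28,-0.1,0.3,0.1,10],[2,-1.2,28,-0.1,0.3,0.1,10]]]'
python3 - <<'E'
from h import *
print(delta((.563,-.0812,.0525),89.7))
E
```

```text
time: 9.05
position: [0.5612, -0.0821, 0.0667]
tool_rot: [-0.01, -3.137, -0.002]
ft_force: [0.4, -0.2, -0.8]
grip_width: 0.2
grip_force: 55.0
(array([-1.8,  0.9, 14.2]), array([ 0.1, -0.3, -0.1]))
```

```bash
python3 -m jog '[[[0,0,0,0,0,0,10],[0,0,0,0,0,0,10],[0,0,0,0,0,0,10],[0,0,0,0,0,0,10]]]'
python3 - <<'E'
from h import *
print(delta((.563,-.0812,.0525),89.7))
E
```

```text
time: 9.45
position: [0.5617, -0.0823, 0.0676]
tool_rot: [-0.01, -3.138, -0.001]
ft_force: [-0.2, 0.1, 0.6]
grip_width: 0.2
grip_force: 55.0
(array([-1.3,  1. , 15.1]), array([ 0.1, -0.2, -0.1]))
```

```bash
python3 -m jog '[[[-1.2,0.8,0,0.1,-0.2,-0.1,10],[-1.2,0.8,0,0.1,-0.2,-0.1,10],[-1.2,0.8,4,0.1,-0.2,-0.1,10],[-1.2,0.8,8,0.1,-0.2,-0.1,10],[-1.2,0.8,11,0.1,-0.2,-0.1,10],[-1.2,0.8,14.5,0.1,-0.2,-0.1,10],[-1.2,0.8,14.5,0.1,-0.2,-0.1,10],[-1.2,0.8,14.5,0.1,-0.2,-0.1,10],[-1.2,0.8,14.5,0.1,-0.2,-0.1,10]]]'
python3 - <<'E'
from h import *
print(delta((.563,-.0812,.0525),89.7))
d=grab('wrist');C=cloud(d,True)*1000;g=d['image'];save(d,'w3',(160,110,400,290),3.3)
print(ctrl.get_state()['ft_force'])
E
```

```text
time: 10.35
position: [0.5629, -0.0814, 0.053]
tool_rot: [0.007, 3.141, -0.001]
ft_force: [-0.1, 0.6, -0.4]
grip_width: 0.199
grip_force: 55.0
(array([-0.1,  0.2,  0.5]), array([-0.,  0.,  0.]))
[-0.10815901 -0.55259064 -0.71828032]
```

View pics/w3.png

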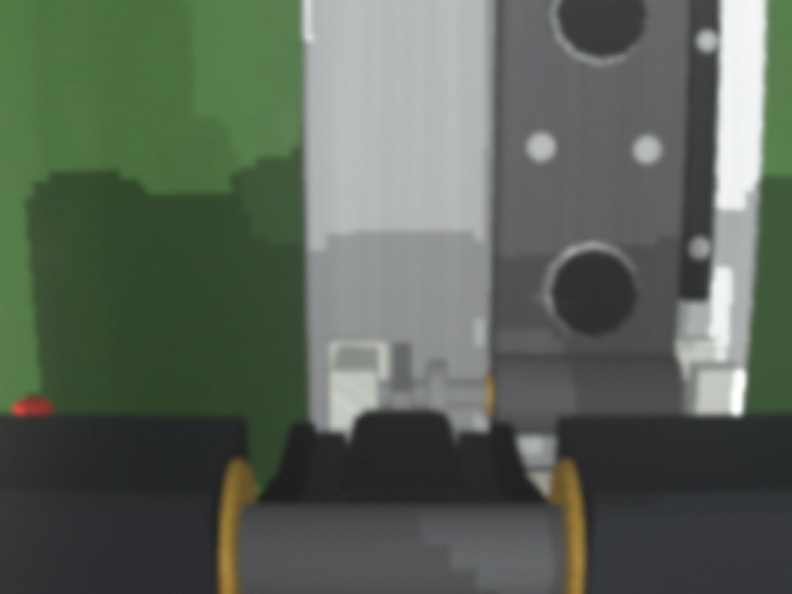

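The near tine at (401,370) stands between the lug face (388) and the collar (428), and no force reads. Now I'll press gently towards +y.

```bash
python3 -m jog '[[[0,1,0,0,0,0,10],[0,2,0,0,0,0,10],[0,3,0,0,0,0,10],[0,4,0,0,0,0,10],[0,5,0,0,0,0,10],[0,5,0,0,0,0,10],[0,5,0,0,0,0,10],[0,5,0,0,0,0,10]]]'
```

```text
time: 11.2
position: [0.5628, -0.0772, 0.0529]
tool_rot: [0.008, 3.142, -0.002]
ft_force: [-1.5, -3.8, -0.8]
grip_width: 0.204
grip_force: 55.0
```

```bash
python3 -m jog '[[[0,0.5,0,0,0,0,10],[0,1,0,0,0,0,10],[0,1.5,0,0,0,0,10],[0,1.5,0,0,0,0,10],[0,1.5,0,0,0,0,10]]]'
```

```text
time: 11.7
position: [0.5628, -0.0757, 0.0529]
tool_rot: [0.007, 3.142, -0.003]
ft_force: [-0.4, -4.8, 0.4]
grip_width: 0.199
grip_force: 55.0
```

```bash
python3 -m jog '[[[0,0.7,0,0,0,0,10],[0,1.4,0,0,0,0,10],[0,2.1,0,0,0,0,10],[0,2.8,0,0,0,0,10],[0,2.8,0,0,0,0,10],[0,2.8,0,0,0,0,10]]]'
```

```text
time: 12.3
position: [0.5628, -0.0741, 0.0529]
tool_rot: [0.008, 3.141, -0.005]
ft_force: [0.2, -6.9, 0.5]
grip_width: 0.2
grip_force: 55.0
```

```bash
python3 -m jog '[[[0,0.5,0,0,0,0,10],[0,1,0,0,0,0,10],[0,1.5,0,0,0,0,10],[0,1.8,0,0,0,0,10],[0,1.8,0,0,0,0,10],[0,1.8,0,0,0,0,10],[0,1.8,0,0,0,0,10]]]'
```

```text
time: 13.0
position: [0.5629, -0.073, 0.053]
tool_rot: [0.009, 3.141, -0.006]
ft_force: [-0.7, -8.7, -0.0]
grip_width: 0.2
grip_force: 55.0
```

```bash
python3 -m jog '[[[0,0.5,0,0,0,0,10],[0,1,0,0,0,0,10],[0,1.2,0,0,0,0,10],[0,1.2,0,0,0,0,10],[0,1.2,0,0,0,0,10]]]'
python3 - <<'E'
from h import *
for i in range(3):
    d=grab('wrist');s=ctrl.get_state();print(s['ft_force'].round(1),s['position'].round(4))
C=cloud(d,True)*1000;g=d['image'].mean(-1)
for v in (218,222,226): print(v,' '.join(f"{u}:{g[v,u]:.0f}/{C[v,u,1]:.1f},{C[v,u,2]:.0f}" for u in range(272,312)))
save(d,'w4',(240,180,380,250),5.7)
E
```

```text
time: 13.5
position: [0.5629, -0.0723, 0.0531]
tool_rot: [0.009, 3.141, -0.007]
ft_force: [-0.7, -7.8, 0.0]
grip_width: 0.202
grip_force: 55.0
[-0.8 -7.9 -0.2] [ 0.5629 -0.0724  0.0531]
[ 0.2 -8.9  0.1] [ 0.5628 -0.0723  0.053 ]
[-0.4 -9.1 -0.4] [ 0.5628 -0.0724  0.053 ]
218 272:146/-79.0,10 273:146/-78.3,10 274:145/-77.6,8 275:144/-76.8,10 276:141/-76.1,10 277:133/-75.4,11 278:119/-74.4,27 279:108/-73.8,25 280:105/-73.1,25 281:104/-72.4,24 282:106/-71.7,25 283:113/-71.1,25 284:124/-70.3,10 285:132/-69.6,11 286:133/-68.9,10 287:134/-68.2,10 288:136/-67.5,10 289:138/-66.7,9 290:141/-66.0,10 291:143/-65.3,10 292:144/-64.6,10 293:143/-63.8,10 294:138/-63.1,10 295:121/-62.4,10 296:92/-62.0,18 297:71/-61.5,23 298:69/-60.9,23 299:69/-60.1,22 300:69/-59.4,22 301:69/-58.7,22 302:69/-58.1,22 303:68/-57.4,22 304:68/-56.7,22 305:69/-56.1,23 306:68/-55.3,22 307:68/-54.7,23 308:69/-54.0,23 309:70/-53.3,23 310:72/-52.6,23 311:73/-51.9,22
222 272:145/-79.0,10 273:145/-78.3,10 274:144/-77.6,10 275:143/-76.8,11 276:141/-76.2,10 277:132/-75.4,10 278:116/-74.3,35 279:106/-73.7,34 280:103/-73.0,35 281:1
[... 472 characters left out ...]
 310:77/-52.8,26 311:80/-52.3,27
226 272:122/-78.7,22 273:122/-78.0,22 274:122/-77.3,22 275:121/-76.6,22 276:120/-75.9,22 277:116/-75.2,21 278:109/-74.2,44 279:104/-73.6,43 280:102/-72.9,44 281:102/-72.3,43 282:103/-71.7,44 283:109/-71.1,44 284:122/-70.4,41 285:136/-69.7,26 286:140/-69.1,27 287:139/-68.4,27 288:135/-67.7,27 289:129/-67.0,27 290:123/-66.3,22 291:121/-65.6,22 292:120/-64.9,22 293:119/-64.2,22 294:117/-63.5,21 295:110/-62.9,25 296:96/-62.1,21 297:83/-61.7,28 298:78/-61.0,28 299:78/-60.4,29 300:79/-59.7,29 301:78/-59.0,29 302:79/-58.4,29 303:79/-57.7,29 304:78/-57.1,29 305:78/-56.4,29 306:78/-55.7,29 307:78/-55.0,28 308:77/-54.3,27 309:78/-53.7,29 310:80/-53.0,28 311:84/-52.4,29
```

View pics/w4.png

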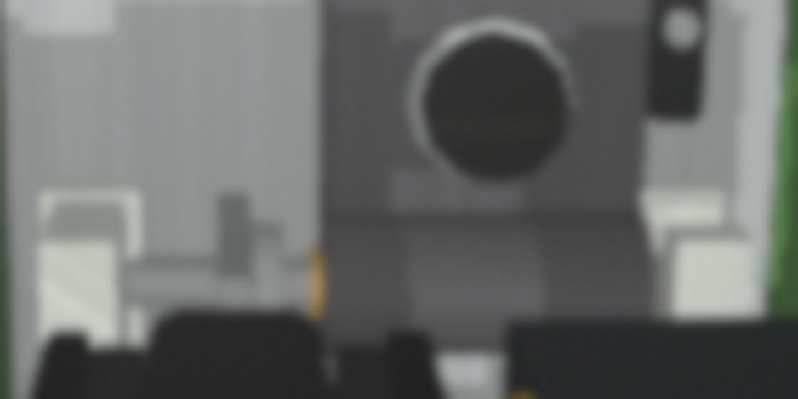

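```bash
python3 -m jog '[[[0,0.5,0,0,0,0,10],[0,1,0,0,0,0,10],[0,1.4,0,0,0,0,10],[0,1.4,0,0,0,0,10],[0,1.4,0,0,0,0,10]]]'
python3 - <<'E'
from h import *
for i in range(3):
    d=grab('wrist');s=ctrl.get_state();print(s['ft_force'].round(1),s['position'].round(4))
C=cloud(d,True)*1000
print([(u,C[222,u,1].round(1),C[222,u,2].round(0)) for u in range(276,300)])
E
```

```text
time: 14.15
position: [0.5629, -0.0715, 0.0531]
tool_rot: [0.01, 3.141, -0.008]
ft_force: [-0.2, -9.4, 0.3]
grip_width: 0.201
grip_force: 55.0
[  0.4 -10.4  -0.1] [ 0.5629 -0.0715  0.0531]
[ -1.  -10.1  -0.7] [ 0.5629 -0.0715  0.0531]
[ -1.2 -10.6   0.4] [ 0.5628 -0.0715  0.0531]
[(276, np.float64(-75.4), np.float64(10.0)), (277, np.float64(-74.6), np.float64(10.0)), (278, np.float64(-73.5), np.float64(35.0)), (279, np.float64(-72.8), np.float64(35.0)), (280, np.float64(-72.2), np.float64(35.0)), (281, np.float64(-71.6), np.float64(35.0)), (282, np.float64(-70.9), np.float64(35.0)), (283, np.float64(-70.3), np.float64(35.0)), (284, np.float64(-69.6), np.float64(24.0)), (285, np.float64(-68.9), np.float64(24.0)), (286, np.float64(-68.2), np.float64(24.0)), (287, np.float64(-67.6), np.float64(25.0)), (288, np.float64(-66.9), np.float64(25.0)), (289, np.float64(-66.2), np.float64(25.0)), (290, np.float64(-65.2), np.float64(11.0)), (291, np.float64(-64.5), np.float64(9.0)), (292, np.float64(-63.7), np.float64(9.0)), (293, np.float64(-63.1), np.float64(10.0)), (294, np.float64(-62.3), np.float64(9.0)), (295, np.float64(-62.0), np.float64(21.0)), (296, np.float64(-61.5), np.float64(27.0)), (297, np.float64(-60.9), np.float64(27.0)), (298, np.float64(-60.2), np.float64(27.0)), (299, np.float64(-59.5), np.float64(27.0))]
```

```bash
python3 -m jog '[[[1,0,0,0,0,0,10],[2,0,0,0,0,0,10],[3,0,0,0,0,0,10],[4,0,0,0,0,0,10],[5,0,0,0,0,0,10],[5,0,0,0,0,0,10]]]'
python3 - <<'E'
from h import *
for i in range(2):
    d=grab('wrist');s=ctrl.get_state();print(s['ft_force'].round(1),s['position'].round(4))
E
```

```text
time: 14.9
position: [0.5613, -0.0714, 0.0545]
tool_rot: [0.01, 3.134, -0.008]
ft_force: [4.9, -9.5, -0.4]
grip_width: 0.201
grip_force: 55.0
[ 4.5 -9.2  0.6] [ 0.5613 -0.0714  0.0545]
[ 4.3 -9.5 -0.1] [ 0.5613 -0.0714  0.0545]
```

Run:
```python
from h import *
d=load('wrist');C=cloud(d,True)*1000
save(d,'w5',(240,180,380,250),5.7)
m=(C[...,2]>23)&(C[...,2]<31)&(C[...,0]>520)&(C[...,0]<570)&(C[...,1]>-58)&(C[...,1]<-24)
im=d['image'].astype(int)
# feet centres
g=im.mean(-1)
for y0,x0 in ((-40,541),(-40,486)):
    k=(np.hypot(C[...,0]-x0,C[...,1]-y0)<16)&(g<58); v,u=np.nonzero(k); print(k.sum(), P(d,u.mean(),v.mean(),.028,True)*1000 if k.any() else 0)
print([(u,C[222,u,1].round(1),C[222,u,2].round(0)) for u in range(262,290)])
```

```text
7085 [650.05522948  34.75084247  28.        ]
0 0
[(262, np.float64(-85.2), np.float64(15.0)), (263, np.float64(-84.5), np.float64(15.0)), (264, np.float64(-84.1), np.float64(9.0)), (265, np.float64(-83.3), np.float64(10.0)), (266, np.float64(-82.6), np.float64(10.0)), (267, np.float64(-81.9), np.float64(10.0)), (268, np.float64(-81.1), np.float64(10.0)), (269, np.float64(-80.4), np.float64(10.0)), (270, np.float64(-79.7), np.float64(9.0)), (271, np.float64(-78.9), np.float64(10.0)), (272, np.float64(-78.2), np.float64(11.0)), (273, np.float64(-77.4), np.float64(11.0)), (274, np.float64(-76.7), np.float64(10.0)), (275, np.float64(-76.0), np.float64(10.0)), (276, np.float64(-75.3), np.float64(10.0)), (277, np.float64(-74.5), np.float64(11.0)), (278, np.float64(-73.4), np.float64(34.0)), (279, np.float64(-72.7), np.float64(35.0)), (280, np.float64(-72.1), np.float64(36.0)), (281, np.float64(-71.4), np.float64(35.0)), (282, np.float64(-70.8), np.float64(34.0)), (283, np.float64(-70.1), np.float64(35.0)), (284, np.float64(-69.5), np.float64(24.0)), (285, np.float64(-68.8), np.float64(24.0)), (286, np.float64(-68.1), np.float64(26.0)), (287, np.float64(-67.4), np.float64(25.0)), (288, np.float64(-66.7), np.float64(25.0)), (289, np.float64(-66.0), np.float64(24.0))]
```

View pics/w5.png

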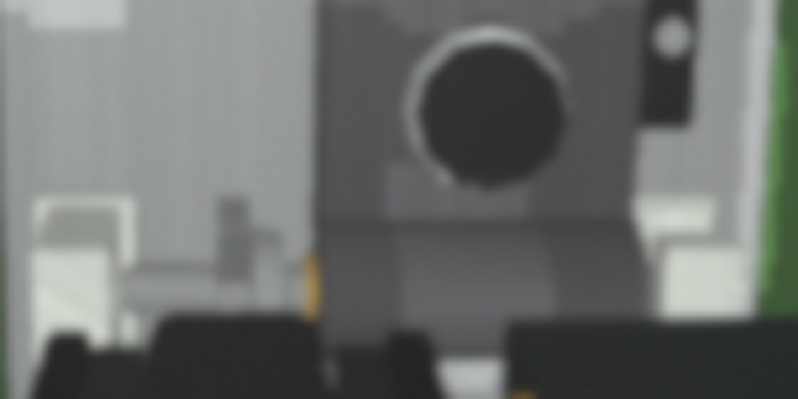

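```bash
python3 -m jog '[[[0.7,0.4,0.5,0,0,0,10],[1.4,0.6,1,0,0,0,10],[2.1,0.6,1,0,0,0,10],[2.8,0.6,1,0,0,0,10],[2.8,0.6,1,0,0,0,10]]]'
python3 - <<'E'
from h import *
for i in range(2):
    d=grab('wrist');s=ctrl.get_state();print(s['ft_force'].round(1),s['position'].round(4))
E
```

```text
time: 15.5
position: [0.5593, -0.0711, 0.0539]
tool_rot: [0.01, 3.132, -0.009]
ft_force: [6.4, -10.1, 0.3]
grip_width: 0.202
grip_force: 55.0
[ 5.8 -9.3  0.9] [ 0.5593 -0.0711  0.0539]
[  5.  -10.2  -0.5] [ 0.5593 -0.0711  0.0539]
```

```bash
cat >> h.py <<'E'
def foot(d):
    C=cloud(d,True)*1000; g=d['image'].mean(-1)
    k=(C[...,0]>490)&(C[...,0]<562)&(C[...,1]>-62)&(C[...,1]<-24)&(C[...,2]>17)&(C[...,2]<36)&(g<52)
    n,l,st,c=cv2.connectedComponentsWithStats(k.astype(np.uint8)); i=[j for j in range(1,n) if st[j,4]>60]
    return [(st[j,4],(P(d,*c[j],.028,True)*1000).round(1)[:2]) for j in i]
def lug(d):
    C=cloud(d,True)*1000; m=(C[...,2]>31)&(C[...,2]<37)&(d['image'].mean(-1)>150)&(C[...,1]<-82)&(C[...,1]>-97)&(C[...,0]>545)&(C[...,0]<575); return C[m][:,0].min().round(1)
E
python3 - <<'E'
from h import *
d=load('wrist');print(foot(d),lug(d))
E
```

```text
[(np.int32(339), array([540.3, -41.5]))] 555.0
```

```bash
python3 -m jog '[[[0.8,0,0.4,0,0,0,10],[1.6,0,0.4,0,0,0,10],[2.4,0,0.4,0,0,0,10],[3,0,0.4,0,0,0,10],[3,0,0.4,0,0,0,10]]]'
python3 - <<'E'
from h import *
d=grab('wrist');s=ctrl.get_state();print(s['ft_force'].round(1),s['position'].round(4),foot(d),lug(d))
E
```

```text
time: 16.1
position: [0.5577, -0.071, 0.054]
tool_rot: [0.01, 3.129, -0.009]
ft_force: [7.6, -9.7, 1.0]
grip_width: 0.201
grip_force: 55.0
[ 6.4 -9.6  0.3] [ 0.5577 -0.071   0.054 ] [(np.int32(299), array([539.2, -41.2]))] 554.6
```

```bash
cat >> h.py <<'E'
def feet(d):
    "dark foot tops and bright guide screws by blob, world xy mm"
    g=d['image'].mean(-1); C=cloud(d,True)*1000; out=[]
    k=(g<60)&(C[...,2]>16)&(C[...,2]<36)&(C[...,0]>430)&(C[...,0]<562)&(C[...,1]>-62)&(C[...,1]<-25)
    for c in cv2.findContours(cv2.morphologyEx(k.astype(np.uint8),cv2.MORPH_OPEN,np.ones((5,5))),0,1)[0]:
        if len(c)>15: (x,y),ax,_=cv2.fitEllipse(c); out.append(('foot',(P(d,x,y,.028,True)*1000)[:2].round(1),np.round(ax,1)))
    k=(g<55)&(C[...,2]<19)&(C[...,2]>12)&(C[...,0]>460)&(C[...,0]<562)&(C[...,1]>-24)&(C[...,1]<-8)
    if k.sum()>20: p=C[k]; out.append(('guide',np.percentile(p[:,0],[1,99]).round(1),p[:,1].mean().round(1)))
    for y in (-58,-50,-30,-25):
        m=(abs(C[...,1]-y)<1)&(C[...,2]>17)&(C[...,0]>420)&(C[...,0]<560); out.append((y,'front',C[m][:,0].min().round(1)))
    return out
E
python3 - <<'E'
from h import *
print(*feet(load('wrist')),sep='\n')
E
```

```text
('foot', array([539.9, -41.6]), array([22.2, 23. ]))
('guide', array([525.8, 543.9]), np.float64(-18.1))
(-58, 'front', np.float64(469.6))
(-50, 'front', np.float64(469.4))
(-30, 'front', np.float64(470.1))
(-25, 'front', np.float64(470.0))
```

```bash
python3 -m jog '[[[-2,0,0,0,0,0,10],[-4,0.3,-0.5,0,0,0,10],[-6,0.8,-1,0,0,0,10],[-7,1.4,-1,0,0,0,10],[-7,1.8,-1,0,0,0,10],[-7,1.8,-1,0,0,0,10],[-7,1.8,-1,0,0,0,10]]]'
python3 - <<'E'
from h import *
for i in range(2):
    d=grab('wrist');s=ctrl.get_state();print(s['ft_force'].round(1),s['position'].round(4))
C=cloud(d,True)*1000
for v in (216,220,224): print(v,[(u,*C[v,u].round(1)) for u in range(274,294)])
print(*feet(d),sep='\n')
E
```

```text
time: 16.85
position: [0.5599, -0.07, 0.0531]
tool_rot: [0.011, 3.139, -0.01]
ft_force: [1.4, -11.1, 1.6]
grip_width: 0.201
grip_force: 55.0
[  0.6 -11.4   0.8] [ 0.5599 -0.07    0.0532]
[  0.5 -11.7   0.9] [ 0.5599 -0.07    0.0531]
216 [(274, np.float64(554.7), np.float64(-75.3), np.float64(10.7)), (275, np.float64(554.8), np.float64(-74.6), np.float64(10.1)), (276, np.float64(554.9), np.float64(-73.9), np.float64(9.8)), (277, np.float64(554.9), np.float64(-73.1), np.float64(10.0)), (278, np.float64(552.1), np.float64(-72.2), np.float64(19.9)), (279, np.float64(552.4), np.float64(-71.6), np.float64(18.9)), (280, np.float64(552.5), np.float64(-70.9), np.float64(18.8)), (281, np.float64(552.2), np.float64(-70.2), np.float64(19.6)), (282, np.float64(552.6), np.float64(-69.5), np.float64(18.2)), (283, np.float64(552.4), np.float64(-68.8), np.float64(19.2)), (284, np.float64(554.9), np.float64(-68.1), np.float64(10.0)), (285, np.float64(554.8), np.float64(-67.4), np.float64(10.6)), (286, np.float64(554.9), np.float64(-66.7), np.float64(10.0)), (287, np.float64(554.7), np.float64(-65.9), 
[... 2509 characters left out ...]
4(-66.1), np.float64(22.7)), (288, np.float64(557.2), np.float64(-65.4), np.float64(22.5)), (289, np.float64(561.0), np.float64(-64.5), np.float64(10.1)), (290, np.float64(560.8), np.float64(-63.8), np.float64(10.7)), (291, np.float64(560.9), np.float64(-63.0), np.float64(10.2)), (292, np.float64(560.9), np.float64(-62.3), np.float64(10.4)), (293, np.float64(556.8), np.float64(-62.0), np.float64(23.6))]
('foot', array([540.4, -42.3]), array([22.6, 23.4]))
('foot', array([487.2, -40.2]), array([10.7, 17.9]))
('guide', array([493.3, 544.1]), np.float64(-19.4))
(-58, 'front', np.float64(469.9))
(-50, 'front', np.float64(470.0))
(-30, 'front', np.float64(470.2))
(-25, 'front', np.float64(470.0))
```

```bash
python3 -m jog '[[[1,-0.2,0.2,0,0,0,10],[2,-0.4,0.5,0,0,0,10],[3,-0.4,0.7,0,0,0,10],[4,-0.4,1,0,0,0,10],[5,-0.4,1,0,0,0,10],[6,-0.4,1,0,0,0,10],[7,-0.4,1,0,0,0,10],[7,-0.4,1,0,0,0,10]]]'
python3 - <<'E'
from h import *
d=grab('wrist');s=ctrl.get_state();print(s['ft_force'].round(1),s['position'].round(4))
C=cloud(d,True)*1000
print(*feet(d),sep='\n')
m=(C[...,2]>18)&(C[...,2]<45)&(C[...,0]<560)&(C[...,0]>520)
for a in ((-72,-70),(-67.5,-65.5),(-58,-55)): k=m&(C[...,1]>a[0])&(C[...,1]<a[1]); print(a,np.percentile(C[k][:,0],[1,20]).round(1))
E
```

```text
time: 17.75
position: [0.5576, -0.0702, 0.0541]
tool_rot: [0.01, 3.129, -0.01]
ft_force: [7.7, -10.7, 0.5]
grip_width: 0.204
grip_force: 55.0
[  7.7 -11.3  -0.3] [ 0.5576 -0.0702  0.054 ]
('foot', array([540.3, -41.5]), array([20.7, 23.7]))
('guide', array([525.1, 543.9]), np.float64(-18.2))
(-58, 'front', np.float64(469.5))
(-50, 'front', np.float64(469.5))
(-30, 'front', np.float64(470.2))
(-25, 'front', np.float64(470.1))
(-72, -70) [550.1 550.4]
(-67.5, -65.5) [555.5 556. ]
(-58, -55) [520.3 529.1]
```

```bash
python3 -m jog '[[[1,-0.3,0.2,0,0,0,10],[2,-0.5,0.4,0,0,0,10],[3,-0.7,0.6,0,0,0,10],[3.5,-0.7,0.6,0,0,0,10],[3.5,-0.7,0.6,0,0,0,10]]]' 60
python3 - <<'E'
from h import *
d=grab('wrist');s=ctrl.get_state();print(s['ft_force'].round(1),s['position'].round(4))
C=cloud(d,True)*1000
print(*feet(d),sep='\n')
m=(C[...,2]>18)&(C[...,2]<45)&(C[...,0]<560)&(C[...,0]>520)
for a in ((-72,-70),(-67.5,-65.5)): k=m&(C[...,1]>a[0])&(C[...,1]<a[1]); print(a,np.percentile(C[k][:,0],[1,20]).round(1))
E
```

```text
time: 18.3
position: [0.5545, -0.0706, 0.0536]
tool_rot: [0.01, 3.129, -0.01]
ft_force: [8.0, -10.3, 1.1]
grip_width: 0.197
grip_force: 60.0
[  8.3 -10.1   0.1] [ 0.5545 -0.0706  0.0536]
('foot', array([536.7, -41.6]), array([22.4, 22.7]))
('guide', array([522.4, 543.6]), np.float64(-18.2))
(-58, 'front', np.float64(466.4))
(-50, 'front', np.float64(466.2))
(-30, 'front', np.float64(467.1))
(-25, 'front', np.float64(466.9))
(-72, -70) [547.  547.4]
(-67.5, -65.5) [552.3 553.1]
```

```bash
python3 -m jog '[[[2.5,0,0,0,0,0,10],[5,0,0,0,0,0,10],[7.5,0,0,0,0,0,10],[10,0,0,0,0,0,10],[12.5,0,0,0,0,0,10],[15,0,0,0,0,0,10],[15,0,0,0,0,0,10]]]' 60
python3 - <<'E'
from h import *
d=grab('wrist');s=ctrl.get_state();print(s['ft_force'].round(1),s['position'].round(4))
print(*feet(d),sep='\n')
E
```

```text
time: 19.05
position: [0.5389, -0.07, 0.0534]
tool_rot: [0.009, 3.13, -0.009]
ft_force: [7.0, -9.9, -0.8]
grip_width: 0.201
grip_force: 60.0
[ 7.4 -9.9 -0.3] [ 0.5389 -0.07    0.0534]
('foot', array([520.6, -41. ]), array([22.1, 22.8]))
('guide', array([507.5, 541.1]), np.float64(-17.7))
(-58, 'front', np.float64(450.9))
(-50, 'front', np.float64(450.7))
(-30, 'front', np.float64(450.8))
(-25, 'front', np.float64(450.7))
```

```bash
python3 -m jog '[[[2.5,0,0,0,0,0,10],[5,0,0,0,0,0,10],[7.5,0,0,0,0,0,10],[8.5,0,0,0,0,0,10],[8.5,0,0,0,0,0,10],[8.5,0,0,0,0,0,10]]]' 60
python3 - <<'E'
from h import *
d=grab('wrist');s=ctrl.get_state();print(s['ft_force'].round(1),s['position'].round(4))
print(*feet(d),sep='\n')
E
```

```text
time: 19.7
position: [0.5306, -0.0699, 0.0534]
tool_rot: [0.009, 3.129, -0.009]
ft_force: [8.3, -9.1, 0.1]
grip_width: 0.203
grip_force: 60.0
[  8.1 -10.2  -0.3] [ 0.5307 -0.0699  0.0534]
('foot', array([512.2, -40.8]), array([20.8, 22.8]))
('guide', array([498.8, 529.8]), np.float64(-17.7))
(-58, 'front', np.float64(442.5))
(-50, 'front', np.float64(442.5))
(-30, 'front', np.float64(442.6))
(-25, 'front', np.float64(442.4))
```

```bash
python3 -m jog '[[[-2,-2,0,0,0,0,10],[-4,-4,0,0,0,0,10],[-6,-6,0,0,0,0,10],[-6,-8,0,0,0,0,10],[-6,-10,0,0,0,0,10],[-6,-12,0,0,0,0,10],[-6,-14,0,0,0,0,10],[-6,-14,0,0,0,0,10],[-6,-14,0,0,0,0,10]]]' 60
python3 - <<'E'
from h import *
d=grab('wrist');s=ctrl.get_state();print(s['ft_force'].round(1),s['position'].round(4))
print(*feet(d),sep='\n')
E
```

```text
time: 20.65
position: [0.5307, -0.0791, 0.0505]
tool_rot: [-0.006, -3.141, -0.001]
ft_force: [0.6, 0.5, -1.1]
grip_width: 0.203
grip_force: 60.0
[ 1.3  0.7 -1.1] [ 0.5306 -0.0792  0.0505]
('foot', array([512.5, -42.1]), array([21.4, 22.3]))
('guide', array([509.7, 530.1]), np.float64(-18.5))
(-58, 'front', np.float64(441.3))
(-50, 'front', np.float64(441.2))
(-30, 'front', np.float64(442.5))
(-25, 'front', np.float64(442.2))
```

```bash
python3 -m jog '[[[0,0,-15,0,0,0,10],[0,0,-40,0,0,0,10],[0,0,-75,0,0,0,10],[0,0,-100,0,0,0,10],[0,0,-100,0,0,0,10]]]' 60
python3 - <<'E'
from h import *
d=grab('wrist')
print(delta((.457,.173,.110),82));print(*feet(d),sep='\n')
E
```

```text
time: 21.2
position: [0.5336, -0.0803, 0.1559]
tool_rot: [0.007, 3.134, -0.003]
ft_force: [0.9, 0.3, -1.4]
grip_width: 0.2
grip_force: 60.0
(array([ 76.5, 252.9,  42.8]), array([-0.1,  0.2,  7.7]))
('foot', array([511., -43.]), array([13.5, 14.1]))
('foot', array([455.2, -40.2]), array([13.5, 14.6]))
(-58, 'front', np.float64(440.0))
(-50, 'front', np.float64(439.8))
(-30, 'front', np.float64(441.3))
(-25, 'front', np.float64(441.1))
```

```bash
python3 -m jog '[[[10,35,0,0,0,2,10],[25,75,0,0,0.2,4,10],[35,120,0,0,0.2,6,10],[50,165,0,0,0.2,7.7,10],[65,210,0,0,0.2,7.7,10],[76.5,250,0,0,0.2,7.7,10],[76.5,253,15,0,0.2,7.7,10],[76.5,253,33,0,0.2,7.7,10],[76.5,253,43,0,0.2,7.7,10],[76.5,253,43,0,0.2,7.7,10]]]' 60; python3 -m jog '[[[0,0,0,0,0,0,10],[0,0,0,0,0,0,10],[0,0,0,0,0,0,10],[0,0,0,0,0,0,10]]]' 60;  python3 - <<'E'
from h import *
d=grab('wrist');print(delta((.457,.173,.0415),82))
d=grab('scene');C=cloud(d)*1000;X,Y,Z=C[...,0],C[...,1],C[...,2]
m=(np.hypot(X-458,Y-172)<25)&(Z>42)&(Z<105);
for a in range(45,110,6):
    k=m&(abs(Z-a)<3)
    if k.sum()>3: print(a,k.sum(),np.percentile(X[k],[5,95]).round(1),np.percentile(Y[k],[5,95]).round(1))
k=(abs(Z-37)<4)&(np.hypot(X-458,Y-172)<60);print(cv2.minAreaRect(C[k][:,:2].astype(np.float32)))
E
```

```text
time: 22.25
position: [0.4536, 0.1722, 0.1054]
tool_rot: [-0.218, -3.126, 0.004]
ft_force: [-0.6, -1.0, 0.0]
grip_width: 0.2
grip_force: 60.0
time: 22.65
position: [0.456, 0.1731, 0.1082]
tool_rot: [-0.218, -3.131, 0.001]
ft_force: [0.8, -0.3, -0.7]
grip_width: 0.207
grip_force: 60.0
(array([-1.3,  0.1, 66.6]), array([-0. , -0.2,  0. ]))
69 9 [447.3 465.5] [168.4 174.7]
75 20 [447.2 465.9] [167.3 172.4]
81 18 [447.5 465.9] [167.8 172.5]
87 22 [447.2 466.7] [168.  172.4]
93 25 [447.3 464.5] [167.8 172.7]
99 18 [448.3 465.1] [167.5 172.5]
105 8 [447.3 451.6] [169.9 174.5]
((458.65692138671875, 170.0931396484375), (92.29317474365234, 63.37083435058594), 82.9749755859375)
```

```bash
python3 -m jog '[[[-1.7,0,8,0,-0.2,0,10],[-1.7,0,16,0,-0.2,0,10],[-1.7,0,22,0,-0.2,0,10],[-1.7,0,22,0,-0.2,0,10],[-1.7,0,22,0,-0.2,0,10],[-1.7,0,26,0,-0.2,0,10],[-1.7,0,30,0,-0.2,0,10],[-1.7,0,34,0,-0.2,0,10],[-1.7,0,38,0,-0.2,0,10],[-1.7,0,38,0,-0.2,0,10]]]' 60
python3 - <<'E'
from h import *
print(delta((.457,.173,.0415),82))
E
```

```text
time: 23.75
position: [0.4566, 0.1727, 0.0689]
tool_rot: [-0.218, -3.133, 0.002]
ft_force: [-0.4, 0.2, -1.4]
grip_width: 0.201
grip_force: 60.0
(array([-0.4,  0.4, 27.4]), array([-0.1, -0.1,  0. ]))
```

Tips are at about z 29, inside the slot with no force. Going further down.

```bash
python3 -m jog '[[[-0.3,0.3,6,0,0,0,10],[-0.3,0.3,12,0,0,0,10],[-0.3,0.3,18,0,0,0,10],[-0.3,0.3,23,0,0,0,10],[-0.3,0.3,26,0,0,0,10],[-0.3,0.3,27,0,0,0,10],[-0.3,0.3,27,0,0,0,10],[-0.3,0.3,27,0,0,0,10]]]' 60
python3 - <<'E'
from h import *
print(delta((.457,.173,.0415),82))
E
```

```text
time: 24.55
position: [0.4576, 0.1732, 0.0428]
tool_rot: [0.218, 3.134, -0.001]
ft_force: [0.2, -0.2, -0.2]
grip_width: 0.202
grip_force: 60.0
(array([ 0.6, -0.3,  1.3]), array([-0.,  0.,  0.]))
```

```bash
python3 -m jog '[[[0,0,1,0,0,0,10],[0,0,1,0,0,0,10],[0,0,1,0,0,0,60],[0,0,1,0,0,0,60],[0,0,1,0,0,0,60],[0,0,1,0,0,0,60],[0,0,1,0,0,0,60],[0,0,1,0,0,0,60],[0,0,1,0,0,0,60]]]' 60;python3 -m jog '[[[0,0,-15,0,0,0,60],[0,0,-40,0,0,0,60],[0,0,-75,0,0,0,60],[0,0,-110,0,0,0,60],[0,0,-120,0,0,0,60],[0,0,-120,0,0,0,60]]]'
python3 - <<'E'
from h import *
d=grab('wrist');C=cloud(d,True);Z=C[...,2]
near=np.hypot(C[...,0]-.459,C[...,1]-.174)<.03
m=near&(Z>.085)&(Z<.11);p=C[m]*1000;print('fork top',m.sum(),np.median(p,0),cv2.minAreaRect(p[:,:2].astype(np.float32)))
print(delta((.5108,-.0428,.10),87.1))
E
```

```text
time: 25.45
position: [0.4575, 0.1731, 0.0416]
tool_rot: [-0.218, -3.134, 0.001]
ft_force: [0.4, 0.5, -0.3]
grip_width: 0.669
grip_force: 0.0
time: 26.05
position: [0.4586, 0.1736, 0.1632]
tool_rot: [0.218, 3.131, -0.0]
ft_force: [-0.1, 0.6, -1.3]
grip_width: 0.69
grip_force: 0.0
fork top 543 [457.90330942 173.68242113  97.23682042] ((459.16741943359375, 173.23191833496094), (18.52508544921875, 17.773300170898438), 82.64082336425781)
(array([ -82.6, -206.4,   61.8]), array([-0.1,  0. , -5.1]))
```

```bash
python3 -m jog '[[[-30,-40,0,0,0,0,60],[-60,-85,0,0,0,-3,60],[-80,-130,0,0,0,-5,60],[-83,-175,0,0,0,-5.1,60],[-83,-206,0,0,0,-5.1,60],[-83,-206,0,0,0,-5.1,60],[-83,-206,0,0,0,-5.1,60]]]'
python3 - <<'E'
from h import *
for i in range(2): d=grab('wrist')
print(*feet(d),sep='\n');print(ctrl.get_state()['position'])
t=load('top')
c=np.array([P(t,u/1.42,v/1.42,.018)*1000 for u,v in((242,178),(320,173),(325,281),(247,286))]);print(c.round(),c.mean(0))
C=cloud(t)*1000;im=t['image'].astype(int)
k=(im.max(-1)-im.min(-1)<22)&(im.mean(-1)>80)&(C[...,2]>-1)&(C[...,2]<25)&(C[...,0]>560)&(C[...,0]<790)&(C[...,1]>85)&(C[...,1]<262)
n,l,st,_=cv2.connectedComponentsWithStats(k.astype(np.uint8));j=1+np.argmax(st[1:,4]);print(st[j],cv2.minAreaRect(C[l==j][:,:2].astype(np.float32)))
E
```

```text
time: 26.8
position: [0.5099, -0.0426, 0.1598]
tool_rot: [-0.081, -3.137, -0.0]
ft_force: [0.1, 0.1, 0.1]
grip_width: 0.686
grip_force: 0.0
('foot', array([510.3, -42.5]), array([13.1, 14.2]))
('foot', array([455.4, -39.6]), array([12.7, 14.2]))
('guide', array([480.4, 528.6]), np.float64(-17.6))
(-58, 'front', np.float64(439.9))
(-50, 'front', np.float64(440.3))
(-30, 'front', np.float64(441.3))
(-25, 'front', np.float64(441.5))
[ 0.51056092 -0.04061711  0.16063589]
[[718. 241.  18.]
 [726. 116.  18.]
 [549. 104.  18.]
 [541. 226.  18.]] [633.55708588 171.9031328   18.        ]
[ 160   98   70   97 4476] ((675.0833740234375, 184.2301483154297), (230.08248901367188, 155.51641845703125), 0.09569928050041199)
```

```bash
python3 -m jog '[[[0,0,30,0,0,0,60],[0,0,65,0,0,0,60],[0,0,100,0,0,0,60],[0,0,110,0,0,0,60],[0,0,110,0,0,0,60],[0,0,110,0,0,0,60],[0,0,110,0,0,0,60],[0,0,110,0,0,0,60]]]' 40
python3 - <<'E'
from h import *
d=grab('wrist')
print(*feet(d),sep='\n');print(ctrl.get_state()['position'],delta((.5105,-.0425,.0215),87))
E
```

```text
time: 27.7
position: [0.5125, -0.0424, 0.0534]
tool_rot: [0.078, 3.138, -0.002]
ft_force: [0.1, 0.2, 0.5]
grip_width: 0.691
grip_force: 0.0
('foot', array([510.4, -43. ]), array([20.9, 21.4]))
('guide', array([482.9, 529.7]), np.float64(-18.0))
(-58, 'front', np.float64(439.7))
(-50, 'front', np.float64(440.1))
(-30, 'front', np.float64(441.2))
(-25, 'front', np.float64(441.4))
[ 0.51218014 -0.0424993   0.05316511] (array([ 1.8, -0. , 31.7]), array([-0.1,  0.1,  0.1]))
```

```bash
python3 -m jog '[[[0.8,0,12,0,0,0,60],[0.8,0,22,0,0,0,60],[0.8,0,29,0,0,0,60],[0.8,0,31.5,0,0,0,60],[0.8,0,31.5,0,0,0,60],[0.8,0,31.5,0,0,0,40],[0.8,0,31.5,0,0,0,10],[0.8,0,31.5,0,0,0,10],[0.8,0,31.5,0,0,0,10],[0.8,0,31.5,0,0,0,10]]]' 40;python3 -m jog '[[[0,0,0,0,0,0,10],[0,0,0,0,0,0,10],[0,0,0,0,0,0,10],[0,0,0,0,0,0,10]]]' 40
```

```text
time: 28.75
position: [0.5105, -0.0424, 0.0205]
tool_rot: [0.078, 3.14, -0.002]
ft_force: [-0.3, -0.2, -0.1]
grip_width: 0.323
grip_force: 0.0
time: 29.15
position: [0.5103, -0.0424, 0.0203]
tool_rot: [-0.078, -3.14, 0.001]
ft_force: [0.4, -0.0, -0.2]
grip_width: 0.121
grip_force: 0.0
```

Run:
```python
from h import *
d=grab('wrist');s=ctrl.get_state();print(s['grip_width'],s['grip_force'],s['position'])
print(*feet(d),sep='\n')
C=cloud(d,True)*1000
m=(abs(C[...,0]-455)<6)&(abs(C[...,1]+40)<6);print('foot1 z',np.median(C[m][:,2]),m.sum())
m=(abs(C[...,0]-480)<6)&(abs(C[...,1]+40)<6);print('flat z',np.median(C[m][:,2]))
save(d,'w6',(160,100,400,280),3.3)
```

```text
0.12034565677966527 0.0 [ 0.51031904 -0.04240266  0.02031544]
('foot', array([510.8, -41.9]), array([20.3, 26.5]))
('guide', array([485.8, 500.8]), np.float64(-18.2))
(-58, 'front', np.float64(439.8))
(-50, 'front', np.float64(439.6))
(-30, 'front', np.float64(441.3))
(-25, 'front', np.float64(441.5))
foot1 z 27.805338474513885 491
flat z 149.494475177334
```

View pics/w6.png

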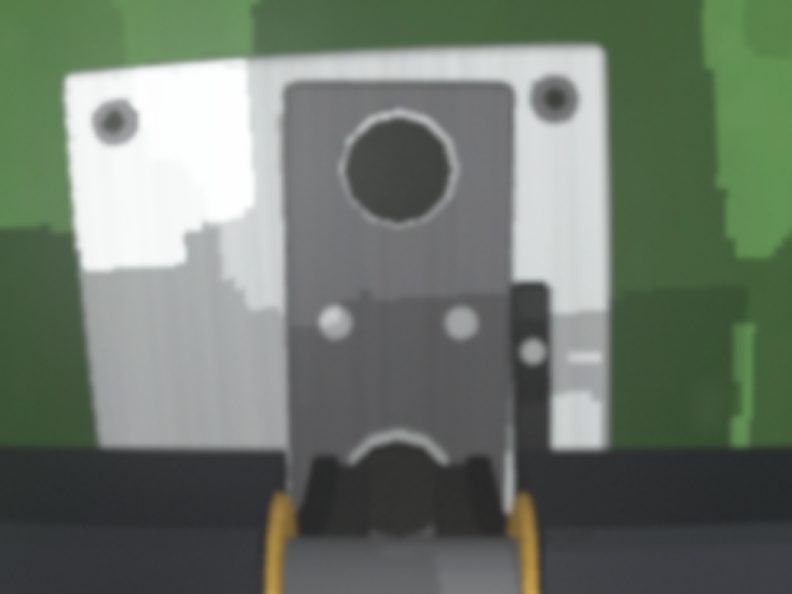

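The picture shows the finger tips standing either side of the foot (px 330 and 480, foot 345–450). The opening stopped at the 10 mm I commanded with no grip, so the tips sit back from the pads. I'll close further.

```bash
python3 -m jog '[[[0,0,0,0,0,0,5],[0,0,0,0,0,0,0],[0,0,0,0,0,0,0],[0,0,0,0,0,0,0]]]' 20
python3 - <<'E'
from h import *
d=grab('wrist');s=ctrl.get_state();print(s['grip_width'],s['grip_force'],s['position'])
print(*feet(d)[:2],sep='\n')
C=cloud(d,True)*1000; g=d['image'].mean(-1)
for v in (238,242,246): print(v,' '.join(f"{u}:{g[v,u]:.0f}/{C[v,u,0]:.0f},{C[v,u,1]:.0f},{C[v,u,2]:.0f}" for u in range(246,316,2)))
E
```

```text
time: 29.6
position: [0.5103, -0.0424, 0.0203]
tool_rot: [-0.078, -3.14, 0.001]
ft_force: [-0.5, 0.2, -0.9]
grip_width: 0.009
grip_force: 0.0
0.004025949499198737 0.0 [ 0.51035178 -0.04238214  0.0203191 ]
('foot', array([504. , -42.3]), array([ 5.4, 15.2]))
('guide', array([493.2, 498.9]), np.float64(-17.9))
238 246:55/472,-50,118 248:54/472,-50,117 250:53/473,-49,117 252:53/473,-49,117 254:52/473,-48,117 256:53/472,-47,118 258:52/473,-47,117 260:51/472,-46,118 262:52/472,-46,118 264:60/474,-45,115 266:71/499,-50,42 268:86/500,-49,40 270:71/499,-48,41 272:50/504,-47,28 274:50/504,-46,28 276:50/504,-45,28 278:50/504,-44,27 280:50/504,-43,28 282:50/504,-41,28 284:49/504,-40,29 286:49/504,-39,28 288:50/505,-38,26 290:72/505,-37,26 292:91/507,-36,22 294:70/500,-35,41 296:58/500,-34,42 298:60/508,-32,19 300:52/473,-35,119 302:49/473,-34,117 304:50/473,-34,118 306:50/473,-33,117 308:51/473,-33,117 310:51/473,-32,117 312:51/473,-32,118 314:51/473,-31,118
242 246:52/473,-50,120 248:52/472,-49,121 250:51/472,-49,122 252:51/473,-48,121 254:51/472,-48,122 256:52/472,-47,122 258:50/473,-47,121 2
[... 465 characters left out ...]
73,-33,121 312:49/473,-32,122 314:49/473,-31,121
246 246:50/472,-49,125 248:51/472,-49,124 250:50/472,-48,126 252:50/472,-48,124 254:50/472,-47,124 256:49/472,-47,124 258:50/472,-46,125 260:50/472,-46,125 262:48/473,-45,124 264:44/476,-45,115 266:39/499,-49,54 268:39/499,-48,53 270:39/500,-47,53 272:43/501,-46,50 274:45/501,-45,49 276:45/501,-44,49 278:44/501,-43,50 280:45/501,-42,49 282:46/502,-41,47 284:44/501,-40,50 286:44/501,-39,49 288:45/501,-38,50 290:43/501,-37,49 292:38/500,-36,53 294:38/500,-35,52 296:38/500,-34,53 298:40/500,-33,54 300:45/474,-35,121 302:47/473,-35,124 304:48/473,-34,125 306:48/473,-34,125 308:48/473,-33,124 310:48/473,-33,125 312:48/473,-32,124 314:49/473,-32,125
```

```bash
python3 -m jog '[[[0,0,-6,0,0,0,40],[0,0,-6,0,0,0,40],[0,0,-6,0,0,0,40],[0,0,-6,0,0,0,40],[0,0,-6,0,0,0,40],[0,0,-6,0,0,0,40],[0,0,0,0,0,0,40],[0,0,4,0,0,0,40],[0,0,8,0,0,0,40],[0,0,8,0,0,0,40]]]' 20
python3 - <<'E'
from h import *
d=grab('wrist');s=ctrl.get_state();print(s['grip_width'],s['ft_force'],s['position'])
C=cloud(d,True)*1000
m=(abs(C[...,0]-500)<4)&(C[...,2]>24)&(C[...,2]<90)&(abs(C[...,1]+42)<45)
for y0 in range(-86,4,4):
    k=m&(abs(C[...,1]-y0)<2)
    if k.sum()>2: print(y0,k.sum(),np.percentile(C[k][:,2],[2,50]).round(1))
E
```

```text
time: 30.65
position: [0.5096, -0.0423, 0.0114]
tool_rot: [-0.078, -3.139, 0.001]
ft_force: [-0.5, 0.0, 0.1]
grip_width: 0.457
grip_force: 0.0
0.4580136702669025 [-0.09573332 -0.18757348  0.62282109] [ 0.50988817 -0.04234001  0.01176277]
-70 132 [32.6 52.9]
-66 272 [33.5 53.4]
-62 173 [34.  48.8]
-46 22 [24.5 27.1]
-42 35 [24.1 26.9]
-38 12 [24.4 26.4]
-22 112 [34.4 48.4]
-18 223 [33.5 50. ]
-14 177 [32.6 52. ]
-10 6 [57.9 61.7]
```

```bash
python3 -m jog '[[[0,0,3,0,0,0,40],[0,0,6,0,0,0,40],[0,0,8,0,0,0,40],[0,0,9.5,0,0,0,40],[0,0,9.5,0,0,0,40],[0,0,9.5,0,0,0,10],[0,0,9.5,0,0,0,10],[0,0,9.5,0,0,0,10],[0,0,9.5,0,0,0,10],[0,0,9.5,0,0,0,10]]]' 40
python3 - <<'E'
from h import *
d=grab('wrist');s=ctrl.get_state();print(s['grip_width'],s['grip_force'],s['ft_force'],s['position'])
C=cloud(d,True)*1000
m=(abs(C[...,0]-500)<4)&(C[...,2]>16)&(C[...,2]<90)&(abs(C[...,1]+42)<45)
for y0 in range(-74,0,4):
    k=m&(abs(C[...,1]-y0)<2)
    if k.sum()>2: print(y0,k.sum(),np.percentile(C[k][:,2],[2,50]).round(1))
E
```

```text
time: 31.7
position: [0.5104, -0.0425, 0.0029]
tool_rot: [0.078, 3.141, -0.002]
ft_force: [0.2, -0.9, 0.4]
grip_width: 0.179
grip_force: 40.0
0.17195373553957435 40.00022292137146 [-1.10750848 -0.26477842  0.09745676] [ 0.51042756 -0.04247675  0.00291419]
-62 42 [18.1 19.2]
-58 192 [19.1 35.6]
-54 346 [18.9 41.8]
-50 227 [18.8 28.3]
-46 135 [18.4 20.3]
-42 141 [18.5 20.5]
-38 136 [18.5 20.3]
-34 200 [19.  23.7]
-30 336 [19.  39.3]
-26 247 [19.1 34.4]
-22 64 [16.  19.4]
-18 30 [16.  16.4]
-14 12 [16.1 16.3]
```

```bash
python3 -m jog '[[[0,0,0,0,0,0,8],[0,0,-3,0,0,0,8],[0,0,-6,0,0,0,8],[0,0,-10,0,0,0,8],[0,0,-15,0,0,0,8],[0,0,-20,0,0,0,8],[0,0,-20,0,0,0,8]]]' 55
python3 - <<'E'
from h import *
d=grab('wrist');s=ctrl.get_state();print(s['grip_width'],s['grip_force'],s['ft_force'],s['position'])
C=cloud(d,True)*1000
for x in range(430,510,8):
  m=(abs(C[...,0]-x)<2)&(abs(C[...,1]+42)<12)&(C[...,2]<80)&(C[...,2]>12)
  if m.sum(): print(x,np.median(C[m][:,2]).round(1),m.sum())
E
```

```text
time: 32.45
position: [0.5111, -0.0424, 0.0238]
tool_rot: [0.078, 3.139, -0.002]
ft_force: [0.6, -0.3, -1.8]
grip_width: 0.165
grip_force: 55.0
0.16756271270775458 54.99913036823273 [ 0.19161925  0.17734679 -1.77469008] [ 0.51083817 -0.0424023   0.02339516]
446 38.8 369
454 46.6 376
462 46.1 328
470 39.4 352
478 39.7 344
486 40.0 330
494 40.2 335
502 48.3 786
```

Run:
```python
from h import *
print(delta((.6595,.1738,.09),94))
```

```text
(array([-137.8,  223.3,  -66.7]), array([-0.1,  0.1, -6.9]))
```

```bash
python3 -m jog '[[[0,0,-20,0,0,0,8],[0,0,-45,0,0,0,8],[-10,20,-67,0,0,0,8],[-30,50,-67,0,0,-1,8],[-50,85,-67,0,0,-2,8],[-72,120,-67,0,0,-3,8],[-94,155,-67,0,0,-5,8],[-116,190,-67,0,0,-6.9,8],[-132,215,-67,0,0,-6.9,8],[-138,223,-67,0,0,-6.9,8]]]' 55;python3 -m jog '[[[0,0,0,0,0,0,8],[0,0,0,0,0,0,8],[0,0,0,0,0,0,8]]]'
python3 - <<'E'
from h import *
d=grab('wrist')
C=cloud(d,True)*1000;im=d['image'].astype(int)
# tray rim and lever
print(delta((.6595,.1738,.0),94))
k=(C[...,2]>13)&(C[...,2]<23)&(C[...,0]>530)&(C[...,0]<740)&(C[...,1]>90)&(C[...,1]<255)&(im.max(-1)-im.min(-1)<40);p=C[k];print(k.sum(),np.percentile(p,[1,99],axis=0).round())
for x in range(580,660,8):
  m=(abs(C[...,0]-x)<2)&(abs(C[...,1]-172)<12)&(C[...,2]<140)&(C[...,2]>60)
  if m.sum(): print(x,np.median(C[m][:,2]).round(1),m.sum())
E
```

```text
time: 33.5
position: [0.6596, 0.1782, 0.0888]
tool_rot: [0.117, -3.139, -0.003]
ft_force: [-0.2, 0.1, -2.2]
grip_width: 0.167
grip_force: 55.0
time: 33.8
position: [0.6589, 0.1711, 0.0895]
tool_rot: [0.107, -3.139, 0.004]
ft_force: [-0.7, -0.2, -1.2]
grip_width: 0.168
grip_force: 55.0
(array([-0.7,  2.7, 89.7]), array([-0.1, -0. , -0.1]))
4882 [[544. 105.  14.]
 [678. 238.  19.]]
588 103.5 130
596 105.5 376
604 112.3 370
612 105.5 306
620 105.2 350
628 105.4 342
636 105.6 329
644 105.9 317
652 112.1 474
```

```bash
python3 -m jog '[[[0,0,25,0,0,0,8],[0,0,50,0,0,0,8],[0,0,70,0,0,0,8],[0,0,80,0,0,0,8],[0,0,86,0,0,0,8],[0,0,89,0,0,0,8],[0,0,91,0,0,0,8],[0,0,92.5,0,0,0,8],[0,0,92.5,0,0,0,8],[0,0,92.5,0,0,0,8]]]' 55
```

```text
time: 34.85
position: [0.6597, 0.1736, -0.0023]
tool_rot: [-0.111, 3.139, -0.001]
ft_force: [0.8, -0.0, -1.5]
grip_width: 0.17
grip_force: 55.0
```

```bash
python3 -m jog '[[[0,0,0.7,0,0,0,8],[0,0,1.4,0,0,0,8],[0,0,1.4,0,0,0,8],[0,0,1.4,0,0,0,8]]]' 55; python3 -m jog '[[[0,0,0,0,0,0,50],[0,0,0,0,0,0,50],[0,0,0,0,0,0,50],[0,0,0,0,0,0,50],[0,0,0,0,0,0,50],[0,0,0,0,0,0,50],[0,0,0,0,0,0,50]]]'; python3 -m jog '[[[0,0,-15,0,0,0,50],[0,0,-40,0,0,0,50],[0,0,-80,0,0,0,50],[0,0,-120,0,0,0,50],[0,0,-160,0,0,0,50],[0,0,-190,0,0,0,50],[0,0,-190,0,0,0,50],[0,0,-190,0,0,0,50],[0,0,-190,0,0,0,50]]]'
python3 - <<'E'
from h import *
d=grab('wrist');C=cloud(d,True)*1000;g=d['image'].mean(-1)
for x in range(576,692,10):
  for y in (160,184):
    m=(abs(C[...,0]-x)<3)&(abs(C[...,1]-y)<3)&(C[...,2]<60)
    if m.sum(): print(x,y,np.median(C[m][:,2]).round(1),end=' | ')
k=(g<100)&(C[...,2]>9)&(C[...,2]<40)&(C[...,0]>560)&(C[...,0]<720)&(C[...,1]>120)&(C[...,1]<225)
n,l,st,_=cv2.connectedComponentsWithStats(k.astype(np.uint8));j=1+np.argmax(st[1:,4])
print('\nlever',cv2.minAreaRect(C[l==j][:,:2].astype(np.float32)))
near=np.hypot(C[...,0]-459,C[...,1]-173)<30;m=near&(C[...,2]>85)&(C[...,2]<110);print('fork',m.sum(),np.median(C[m],0) if m.any() else 0)
t=grab('top');print(ctrl.get_state()['grip_width'],ctrl.get_state()['ft_force'])
T=cloud(t)*1000;m=(np.hypot(T[...,0]-459,T[...,1]-174)<25)&(T[...,2]>80);print('fork top cam',m.sum(),np.median(T[m],0) if m.any() else 0)
E
```

```text
time: 35.25
position: [0.6598, 0.1736, -0.0031]
tool_rot: [-0.111, 3.139, -0.001]
ft_force: [-2.7, -0.6, 5.3]
grip_width: 0.167
grip_force: 55.0
time: 35.95
position: [0.6592, 0.1735, -0.0044]
tool_rot: [0.111, -3.139, 0.001]
ft_force: [0.0, 0.3, 0.6]
grip_width: 0.564
grip_force: 0.0
time: 36.85
position: [0.6586, 0.1733, 0.1849]
tool_rot: [0.111, -3.138, 0.002]
ft_force: [0.1, -1.0, 0.2]
grip_width: 0.574
grip_force: 0.0
576 160 3.7 | 576 184 3.9 | 586 160 4.3 | 586 184 4.0 | 596 160 13.4 | 596 184 13.8 | 606 160 14.2 | 606 184 14.0 | 616 160 13.5 | 616 184 13.7 | 626 160 13.6 | 626 184 14.1 | 636 160 13.9 | 636 184 13.7 | 646 160 13.9 | 646 184 13.6 | 656 160 13.5 | 656 184 14.3 | 666 160 13.4 | 666 184 14.2 | 676 160 15.3 | 676 184 19.6 | 686 160 23.6 | 686 184 23.0 | 
lever ((640.2013549804688, 172.3647918701172), (100.05472564697266, 41.063358306884766), 3.723039388656616)
fork 0 0
0.5745460592621497 [-0.06852869 -0.32340392  0.03713941]
fork top cam 0 0
```

Run:
```python
from h import *
s=grab('scene');S=cloud(s)*1000
m=(np.hypot(S[...,0]-457,S[...,1]-171)<25)&(S[...,2]>45)&(S[...,2]<110);p=S[m];print(m.sum(),np.percentile(p,[2,50,98],axis=0).round(1) if m.any() else 0)
for a,b in ((46,60),(85,97)):
    k=(p[:,2]>a)&(p[:,2]<b); print(p[k].mean(0) if k.any() else 0)
```

```text
319 [[448.6 160.7  46.5]
 [453.3 164.4  77.9]
 [466.1 179.2  99.1]]
[454.27714895 166.13425701  53.64928184]
[455.16310689 167.28008196  91.6993797 ]
```

```bash
python3 -c "
from h import *
print(ctrl.close_job())"
```

```text
the job is handed in; nothing more can be done
None
```

I handed the job in at about 37 s, but no verdict came back. By my measurements the lever lies flat and feet up in the tray, the fork stands upright and fully home in its stand, and the gripper is clear of both; I didn't re-measure the terminal or bystanders at the end.

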